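Swap the expired vial kept behind the bottles in the caddy

ROBOT

A 6-joint arm with a two-finger parallel gripper is mounted at the origin on a cart in front of the work surface, level with it; the furniture and walls round the work are solid. World frame = base frame: x ahead of the robot, y to its left, z up, the work surface at z = 0. Lengths are in m, angles in rad, forces in N, time in s.
With the tool pointing down it reaches from about 0.325 to 0.85 m from the base axis. Payload 4.4 kg.
Tool frame: the origin (TCP) lies at the very end of the fingers, on their centre line; the grasp point (between the pads) lies 19 mm behind it; x points along the fingers, z is the direction in which the jaws open and shut, and the axes are right-handed (so a half turn about x gives the same grasp; the last joint's range is limited). The gripper opens to 94 mm and grips with 3 to 60 N. Pads are 16 mm wide; open, the fingers measure 119 mm over their backs; the gripper's body (75 mm by 177 mm) begins 78 mm behind the grasp point.
Start: joints at [1.085, 0.207, 1.542, -0, 1.393, -0.15], TCP at [0.189, 0.543, 0.174] pointing down, gripper open.
Joint ranges: [-2.73, 2.73], [-0.86, 2.22], [0.23, 2.46], [-1.11, 4.25], [0.08, 2.63], [-2.82, 2.82]. Speed limits (rad/s): [2.79, 2.79, 3.14, 3.14, 3.14, 3.14].

INTERFACE

Orientations are given as a unit quaternion [x, y, z, w].
In Python, from station import arm gives the robot as it stands.
- The arm moves only by the shell command python3 -m creep 'ROWS'. ROWS is JSON, a list of rows, each a list of 3 entries, a list of its own where there are three numbers: the closure, from 0 (fully open) to 1 (shut), then the shift along the tool's x, y, z in units of 40 mm (1.0 is 40 mm), then the turn about the tool's x in degrees. In form: [[jaw, [dx, dy, dz], spin], ...]. A call has 1 to 12 rows; each row is the pose to reach, as a shift and turn from the pose measured when the call began, along the tool's axes at that moment; what a row does not reach only later rows make up. A row lasts 1/12 s, in which the tool goes at most 41.7 mm and 7.16 degrees, less where a joint would pass 70% of its speed; a pose out of reach is approached as far as the arm can. A call with a gripper value outside its range is refused whole. The fingers move at their own pace and stop on an object; the grip force is fixed at half the most. Time passes only in rows, so rows that repeat a pose let the fingers close. It gives the time, the measured TCP pose, the force and the opening at its end, in the units of the state.
- arm.observe(): the state, without advancing time (a new reading comes with each control period).
- arm.grab_frame(name): name is "side" or "top"; returns a dict with "img" (420x560x3 uint8, blue, green, red), "fov_y" (degrees; the focal length in pixels is half the picture's height over the tangent of half this angle, whatever the lens; pixels are square), "cx", "cy" (the principal point, pixels), "camera_from_world" (4x4, takes a point from world to camera coordinates). Camera axes: x right, y down, z forward; pixel columns grow to the right and rows downward; lengths in m; the calibration is good to about 2 mm. A picture is of the moment at which its call begins. There is no depth.
- arm.close_job(): hands the job in, once; it reports no verdict.
The state is a dict: "t": time; "joints": joint angles; "dq": joint speeds; "joint_torque": joint torques, N m; "eef_pos": TCP position; "ee_rot": TCP orientation; "force": force on the tool from outside, world axes, zero at the start; "wrist_torque": the same for the moment, N m; "gripper_width": finger opening in m.
Only numpy, scipy, OpenCV 4.12 (cv2) and the standard library are available. Lean on these libraries where they do the work, as an engineer would, in place of code of your own. Each camera call takes 0.05 s, during which the arm holds its last target.

TASK

The red-capped vial at the back of the blue caddy has expired, and the new blue-capped vial on the cart top is to take its place. Stand both bottles out of the way on the steel tray, stand the red-capped vial in the kidney dish, stand the blue-capped vial in the pocket that this leaves empty, then put each bottle back in the very bay of the caddy it came from. Keep everything upright and leave the green-capped vial in its pocket.

Things in the scene. Friction and masses are not known exactly. Their poses are not given: they have to be found in the camera images.
- caddy: blue moulded caddy, fixed, 131 (x) x 195 (y) mm plus a 16 mm carrying lug at each y end; origin at the centre of its underside, +x to its back, +y to its left; at yaw 0 its front faces the robot. All walls end 34 mm above the cart top. Two bottle bays in front, two vial pockets behind them. On its back corners, at (41.5, +-69) mm, stand two fixed clear tube holders, top 82 mm above the cart top
- bays (a point): midpoint between the centres of the caddy's two bottle bays, on their floor, 6 mm above the cart top, 21.5 mm in front of the caddy's origin; axes as the caddy's. The bays are equal, 78 (x) x 90 (y) x 28 mm deep inside, centres 47.5 mm either way along y, with a 5 mm wall between. Each holds one bottle at the start; which is where varies
- pockets (a point): midpoint between the centres of the caddy's two vial pockets, on their floor, 26 mm above the cart top, 41.5 mm behind the caddy's origin; axes as the caddy's. The pockets are equal, 38 x 38 x 8 mm deep, centres 22 mm either way along y, with a 6 mm wall between. One holds the red-capped, one the green-capped vial at the start; which is where varies
- tray: shallow stainless steel instrument tray, fixed, 150 (x) x 220 (y) mm; origin at the centre of its underside; flat floor 3 mm above the cart top, 143 x 213 mm inside, rim 15 mm above the cart top. Empty at the start: the two bottles fit side by side along its y, 100 mm apart
- dish: off-white kidney dish, fixed, 93 (x) x 202 (y) x 35 mm; origin at the centre of its underside; flat inner floor 5 mm above the cart top, rim 35 mm above it; inside at least 46 (x) x 110 (y) mm is free about its centre
- peroxide: round white bottle with a blue screw cap, 62 mm in diameter and 165 mm tall, about 0.27 kg; Its origin is the centre of its underside, z up. Full width from 5 to 108 mm above its underside, then it tapers to the cap, 36 mm across; grasp the body from above at about 90 to 108 mm. Starts in one of the caddy's two bays
- saline: flat, broad-shouldered whitish bottle with a tan cap, 42 (x) x 77 (y) x 130 mm, about 0.13 kg; Its origin is the centre of its underside, z up. Body up to 105 mm, cap 48 mm across above that; grasp across x (42 mm) from above at about 60 to 90 mm. Starts in the caddy's other bay, its y about along the caddy's y; its base is slightly rounded, so it may lean by up to 0.1 rad
- vial_red: amber glass vial with a red cap, 24 mm in diameter, 46 mm tall, 20 g; Its origin is the centre of its underside, z up. Full width from 4 to 28 mm above its underside, above that it narrows to the cap. Starts in one of the caddy's two vial pockets; expired
- vial_green: amber glass vial with a green cap, same size and shape as the red-capped one; Its origin is the centre of its underside, z up. Starts in the other vial pocket and stays there
- vial_blue: clear, pale vial with a blue cap, same size and shape as the red-capped one; Its origin is the centre of its underside, z up. The new one; starts standing on the cart top in front of the robot

How it is judged:
By the outcome, as a careful person would: the job done as asked, in the order asked, and still so for the second after the job is handed in, with the robot touching nothing.
It also fails if it takes over 144 s, if anything falls off the work surface, if the arm or the gripper's body presses on something with over 40 N, if the wrist force passes 120 N, or if a joint passes its speed limit or range.

## Working session

There is one attempt and no reset: what is moved stays moved. The work goes in short steps, Python scripts to look and compute and a shell command to move; the robot and the scene stay as the last step left them, time stands still between calls to the robot, and variables do not carry over. Pictures are saved under pics/ and viewed, and the job is handed in when it is done.

```bash
ls; mkdir -p pics
python3 - <<'E'
from station import arm
import cv2
s=arm.observe(); print({k:(v if not hasattr(v,'tolist') else v.tolist()) for k,v in s.items()})
for n in('side','top'):
    f=arm.grab_frame(n); cv2.imwrite(f'pics/{n}0.png',f['img']); print(n,f['fov_y'],f['cx'],f['cy'],f['camera_from_world'])
E
```

```text
pics
{'t': 0.0, 'joints': [1.084486859682209, 0.207395330138301, 1.5428995421850755, -3.5964106255084656e-05, 1.3934914436182773, -0.1504844714483414], 'dq': [7.815349046896749e-05, 0.002334819516324194, -0.00023395028388292893, -0.0015401894827105603, -0.0007755747557320182, -0.0008465263157122827], 'joint_torque': [-0.0004087361139681889, -37.086278200149536, -28.142058849334717, 0.06971320370212197, 0.03590092761442065, -0.0001592541002537473], 'eef_pos': [0.18910329833276746, 0.5421146035674369, 0.17313069290253547], 'ee_rot': [-0.4097675478067589, 0.5772154224060593, 0.4090468551369722, 0.5758416303147792], 'force': [0.36844256791059987, 0.07975833960746624, -0.20130852014374356], 'wrist_torque': [0.003104873933574909, 0.034500103708959624, 0.05091821709247952], 'gripper_width': 0.09412277726837531}
side 54.79128803075841 269.77671037599987 214.6740065835039 [[-0.99031147 -0.1368159   0.02376147  0.52999853]
 [-0.08767201  0.48331581 -0.87104503  0.03974312]
 [ 0.10768851 -0.8646891  -0.49062812  1.0461705 ]
 [ 0.          0.          0.          1.        ]]
top 57.89197641766402 279.2334092969794 209.9433758538438 [[-0.01923278 -0.99978122  0.00822219  0.07108266]
 [-0.99206378  0.018061   -0.12443173  0.51399078]
 [ 0.12425601 -0.01055011 -0.9921941   0.91530682]
 [ 0.          0.          0.          1.        ]]
```

View pics/side0.png

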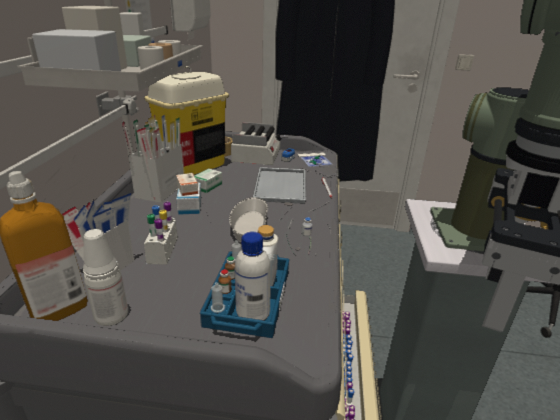

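View pics/top0.png

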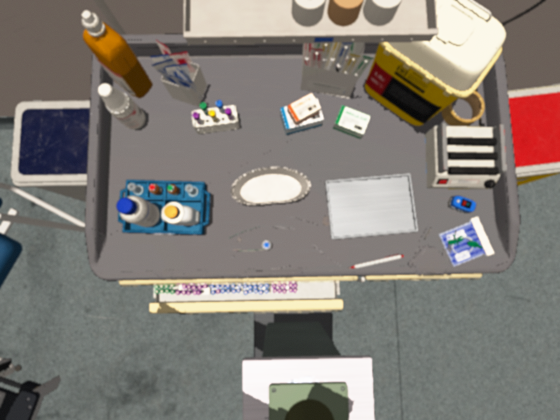

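The top view (robot at the bottom) shows the caddy near pixel (165,207), dish (271,187), tray (371,206) and blue vial (266,244). Peroxide is in the left (+y) bay and saline in the right. I'll zoom in next.

```bash
cat > h.py <<'E'
import numpy as np, cv2
from station import arm
from scipy.spatial.transform import Rotation as R
def grab(n):
    f=arm.grab_frame(n); f['f']=f['img'].shape[0]/2/np.tan(np.radians(f['fov_y']/2)); return f
def proj(f,p):
    T=np.array(f['camera_from_world']); c=T[:3,:3]@np.array(p)+T[:3,3]
    return np.array([f['cx']+f['f']*c[0]/c[2], f['cy']+f['f']*c[1]/c[2]])
def ray(f,u,v):
    T=np.array(f['camera_from_world']); A=T[:3,:3]
    d=A.T@np.array([(u-f['cx'])/f['f'],(v-f['cy'])/f['f'],1]); return -A.T@T[:3,3], d/np.linalg.norm(d)
def plane(f,u,v,z):
    o,d=ray(f,u,v); return o+d*(z-o[2])/d[2]
def tri(f1,p1,f2,p2):
    o1,d1=ray(f1,*p1);o2,d2=ray(f2,*p2)
    s=np.linalg.lstsq(np.stack([d1,-d2],1),o2-o1,rcond=None)[0]
    a=o1+s[0]*d1;b=o2+s[1]*d2
    return (a+b)/2,np.linalg.norm(a-b)
def crop(f,name,x0,y0,x1,y1,k):
    im=cv2.resize(f['img'][y0:y1,x0:x1],None,fx=k,fy=k,interpolation=cv2.INTER_CUBIC); cv2.imwrite('pics/'+name,im)
def blobs(f,lo,hi,roi,amin=6):
    x0,y0,x1,y1=roi
    hsv=cv2.cvtColor(f['img'],cv2.COLOR_BGR2HSV)[y0:y1,x0:x1]
    m=cv2.inRange(hsv,np.array(lo),np.array(hi))
    n,l,st,c=cv2.connectedComponentsWithStats(m)
    return [(np.round(c[i]+[x0,y0],2).tolist(),int(st[i,4]),(st[i,:4]+[x0,y0,0,0]).tolist()) for i in range(1,n) if st[i,4]>=amin]
def move(target,yaw=None):
    """rows units to go from the present pose to target TCP; yaw = world angle of tool z axis"""
    s=arm.observe(); q=R.from_quat(s['ee_rot']); p=np.array(s['eef_pos'])
    d=q.inv().apply(np.array(target)-p)/0.04
    M=q.as_matrix(); out=[np.round(d,3).tolist()]
    a=np.degrees(np.arctan2(M[1,2],M[0,2])); tilt=np.degrees(np.arccos(-M[2,0]))
    spin=None
    if yaw is not None:
        spin=-(yaw-a); spin=(spin+90)%180-90   # tool x down: +spin turns clockwise from above
    print('t',round(s['t'],2),'tcp',p.round(4),'zyaw',round(a,1),'tilt',round(tilt,2),'d',out[0],'spin',None if spin is None else round(spin,2),'j',np.round(s['joints'],2),'F',np.round(s['force'],1),'w',round(s['gripper_width'],4))
E
python3 - <<'E'
from h import *
t=grab('top');s=grab('side')
crop(t,'t1.png',110,170,220,245,7); crop(s,'s1.png',195,215,300,345,5); crop(t,'t2.png',220,155,420,260,4)
move([0,0,0],0)
E
```

```text
t 0.2 tcp [0.1892 0.5424 0.1735] zyaw 70.8 tilt 0.08 d [4.358, -0.003, -14.356] spin 70.76 j [ 1.08  0.21  1.54  0.    1.39 -0.15] F [0.6 0.3 0.3] w 0.0941
```

View pics/t1.png

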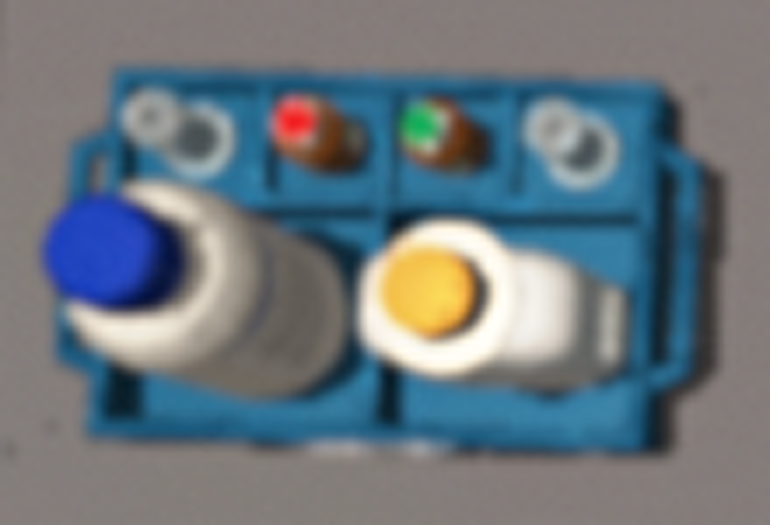

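View pics/s1.png

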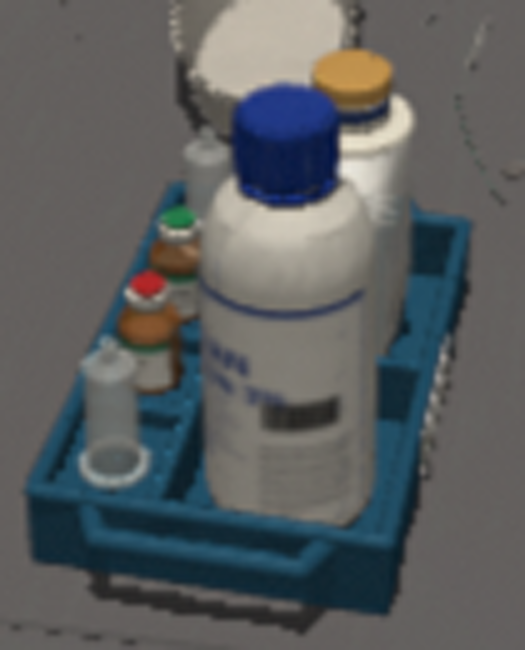

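View pics/t2.png

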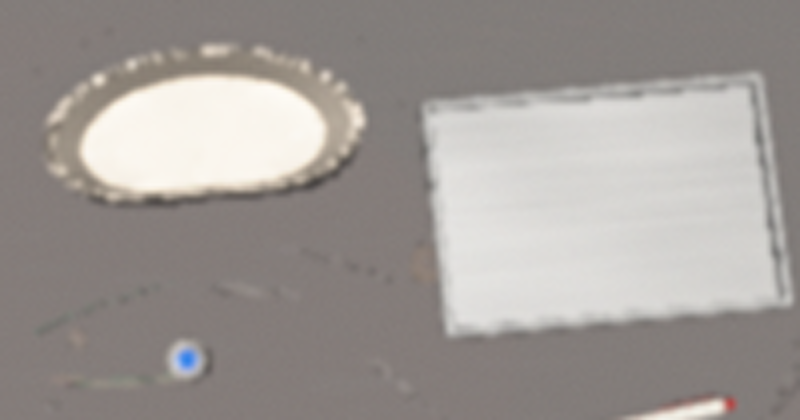

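Run:
```python
from h import *
t=grab('top');s=grab('side')
np.set_printoptions(precision=4,suppress=True)
print('cam',ray(t,0,0)[0],ray(s,0,0)[0])
def quad(P,z):
    W=np.array([plane(t,*p,z) for p in P]);print('corners',W[:,:2].tolist(),'c',W.mean(0),'sides',[round(np.linalg.norm(W[i]-W[(i+1)%4]),4) for i in range(4)])
    for i in range(4): d=W[(i+1)%4]-W[i]; print(round(np.degrees(np.arctan2(d[1],d[0])),1),end=' ')
    print()
quad([(126.4,180),(205,182.6),(202.9,234.3),(123.1,231.7)],.034)
hsv=cv2.cvtColor(t['img'],cv2.COLOR_BGR2HSV)
# caddy mask
m=np.zeros(hsv.shape[:2],np.uint8); m[170:245,110:225]=cv2.inRange(hsv[170:245,110:225],(90,120,40),(112,255,255))
m=cv2.morphologyEx(m,cv2.MORPH_OPEN,np.ones((2,2)))
c=np.concatenate(cv2.findContours(m,cv2.RETR_EXTERNAL,cv2.CHAIN_APPROX_NONE)[0])
print('caddy minrect',cv2.minAreaRect(c))
quad([(325.75,180),(410.5,173.25),(418.75,230.5),(332,238.75)],.015)
b=blobs(t,(95,100,90),(125,255,255),(240,225,290,260),3);print('bluecap top',b)
bs=blobs(s,(95,80,60),(130,255,255),(290,205,325,245),3);print('bluecap side',bs)
print(plane(t,*b[0][0],.046))
if bs: print(tri(t,b[0][0],s,bs[0][0]))
print('red',blobs(t,(0,150,120),(8,255,255),(140,170,200,200)),blobs(t,(170,150,120),(180,255,255),(140,170,200,200)))
print('green',blobs(t,(60,100,60),(85,255,255),(140,170,200,200)))
print('perox cap',blobs(t,(110,150,60),(125,255,255),(110,190,150,225),20))
print('tan cap',blobs(t,(10,120,120),(30,255,255),(150,195,190,225),20))
print('side perox',blobs(s,(110,120,40),(125,255,255),(230,220,280,270),20),'tan',blobs(s,(10,100,100),(30,255,255),(250,220,285,240),20),'red',blobs(s,(0,150,100),(6,255,255),(210,260,240,285)),blobs(s,(172,150,100),(180,255,255),(210,260,240,285)),'gr',blobs(s,(55,100,60),(85,255,255),(215,245,245,275)))
m=cv2.inRange(hsv[165:210,225:320],(0,0,190),(180,90,255)); n,l,st,cc=cv2.connectedComponentsWithStats(m)
i=1+np.argmax(st[1:,4]); print('dishfloor',cc[i]+[225,165],st[i]); P=cc[i]+[225,165]; print(plane(t,*P,.01))
```

```text
cam [0.3975 0.0714 0.9715] [0.4157 0.9579 0.5353]
corners [[0.5975089116029697, 0.4428197438254692], [0.5874244142176803, 0.24623575779881446], [0.45789156059991276, 0.25074778021193056], [0.46797001552327633, 0.44694194584376074]] c [0.5277 0.3467 0.034 ] sides [np.float64(0.1968), np.float64(0.1296), np.float64(0.1965), np.float64(0.1296)]
-92.9 178.0 87.1 -1.8 
caddy minrect ((164.68209838867188, 207.62350463867188), (90.84810638427734, 52.2485237121582), 1.2453643083572388)
corners [[0.5926165887481541, -0.05961467392131918], [0.6064840645031416, -0.2788814611779142], [0.4585152942185269, -0.2905935111294571], [0.4418286439116531, -0.07017258066987699]] c [ 0.5249 -0.1748  0.015 ] sides [np.float64(0.2197), np.float64(0.1484), np.float64(0.2211), np.float64(0.1512)]
-86.4 -175.5 94.3 4.0 
bluecap top [([266.13, 244.47], 15, [264, 243, 5, 4])]
bluecap side [([307.25, 218.58], 12, [305, 217, 5, 4])]
[0.4295 0.095  0.046 ]
(array([0.4302, 0.0951, 0.0441]), np.float64(0.0011592329204867036))
red [([151.78, 186.94], 18, [150, 185, 5, 5])] []
green [([169.12, 187.21], 24, [167, 185, 6, 5])]
perox cap [([125.72, 205.64], 230, [117, 198, 19, 16])]
tan cap [([170.92, 211.45], 130, [165, 206, 13, 12])]
side perox [([251.79, 243.69], 425, [241, 233, 25, 23])] tan [([265.7, 230.08], 142, [258, 225, 16, 12])] red [([224.65, 271.29], 17, [222, 269, 6, 5])] [] gr [([230.19, 257.95], 21, [227, 256, 7, 5])]
dishfloor [270.4281 188.5317] [  15    9   62   30 1467]
[0.5738 0.0828 0.01  ]
```

Run:
```python
from h import *
t=grab('top');s=grab('side')
np.set_printoptions(precision=4,suppress=True)
for n,a,b,z in [('perox',(125.72,205.64),(251.79,243.69),.160),('tan',(170.92,211.45),(265.7,230.08),.13),('red',(151.78,186.94),(224.65,271.29),.070),('green',(169.12,187.21),(230.19,257.95),.07)]:
    print(n,*tri(t,a,s,b),'planes',plane(t,*a,z),plane(s,*b,z))
c=np.array([.5277,.3467]); psi=np.radians(-2.5); M=np.array([[np.cos(psi),-np.sin(psi)],[np.sin(psi),np.cos(psi)]])
for n,l in dict(bayL=(-.0215,.0475),bayR=(-.0215,-.0475),pL=(.0415,.022),pR=(.0415,-.022),tubL=(.0415,.069)).items(): print(n,c+M@l)
for im,f,pts in(('t',t,1),('s',s,1)):
    f2=f['img'].copy()
    for l,z in [((x,y),.034) for x in(-.0655,.0655) for y in(-.0975,.0975)]+[((-.0215,.0475),.006),((-.0215,-.0475),.006),((.0415,.022),.026),((.0415,-.022),.026),((.0415,.069),.082),((.0415,-.069),.082)]:
        p=proj(f,[*(c+M@l),z]); print(im,l,p.round(1))
move([.508,.395,.24],0)
```

```text
perox [0.5151 0.3941 0.1562] 9.348879319470445e-05 planes [0.5145 0.3926 0.16  ] [0.5142 0.3998 0.16  ]
tan [0.5041 0.3039 0.1297] 0.00019415016282374266 planes [0.5039 0.3038 0.13  ] [0.5041 0.3044 0.13  ]
red [0.5714 0.367  0.0706] 0.0004882674694623343 planes [0.5718 0.3672 0.07  ] [0.5713 0.3663 0.07  ]
green [0.57   0.3252 0.0717] 1.3425866657777023e-05 planes [0.5704 0.3256 0.07  ] [0.5706 0.3229 0.07  ]
bayL [0.5083 0.3951]
bayR [0.5041 0.3002]
pL [0.5701 0.3669]
pR [0.5682 0.3229]
tubL [0.5722 0.4138]
t (-0.0655, -0.0975) [202.3 234.3]
t (-0.0655, 0.0975) [123.1 232.3]
t (0.0655, -0.0975) [204.9 182. ]
t (0.0655, 0.0975) [127. 180.]
t (-0.0215, 0.0475) [148.4 216.3]
t (-0.0215, -0.0475) [185.7 217.2]
t (0.0415, 0.022) [157.6 190.8]
t (0.0415, -0.022) [175.1 191.2]
t (0.0415, 0.069) [130.4 186.2]
t (0.0415, -0.069) [188.7 187.7]
s (-0.0655, -0.0975) [289.9 257.9]
s (-0.0655, 0.0975) [274.3 323. ]
s (0.0655, -0.0975) [230.1 250.4]
s (0.0655, 0.0975) [200.8 312. ]
s (-0.0215, 0.0475) [255.2 311.6]
s (-0.0215, -0.0475) [264.8 280.1]
s (0.0415, 0.022) [225.9 289.9]
s (0.0415, -0.022) [231.9 276. ]
s (0.0415, 0.069) [217.7 282.1]
s (0.0415, -0.069) [237.3 240.1]
t 0.4 tcp [0.1894 0.5428 0.1741] zyaw 70.8 tilt 0.02 d [-1.648, -8.737, -0.865] spin 70.76 j [ 1.08  0.21  1.54  0.    1.39 -0.15] F [ 0.4  0.3 -0.2] w 0.0942
```

```bash
python3 -m creep '[[0,[-0.6,0,0],0],[0,[-1.2,0,0],7],[0,[-1.6,-0.4,0],14],[0,[-1.6,-1.0,-0.1],21],[0,[-1.6,-1.7,-0.2],28],[0,[-1.6,-2.4,-0.25],35],[0,[-1.6,-3.1,-0.3],42],[0,[-1.6,-3.8,-0.4],49],[0,[-1.6,-4.5,-0.5],56],[0,[-1.6,-5.2,-0.6],63],[0,[-1.6,-5.8,-0.7],70],[0,[-1.6,-6.0,-0.7],73.3]]'; python3 -c "
from h import *
move([.513,.394,.24],-2.5)"
```

```text
t: 1.4
eef_pos: [0.4099, 0.4351, 0.2379]
ee_rot: [0.018, 0.706, -0.019, 0.707]
force: [-1.0, 0.4, -0.9]
gripper_width: 0.0937
t 1.4 tcp [0.4099 0.4351 0.2379] zyaw -3.0 tilt 0.1 d [-0.048, -0.891, 2.629] spin -0.53 j [ 0.67  0.21  1.4  -0.    1.53  0.72] F [-1.   0.4 -0.9] w 0.0937
```

```bash
python3 -m creep '[[0,[0,-0.3,0.7],0],[0,[0,-0.6,1.4],-0.5],[0,[0,-0.89,2.1],-0.5],[0,[0,-0.89,2.63],-0.5],[0,[0,-0.89,2.63],-0.5]]'; python3 -c "
from h import *
move([.514,.394,.087],-2.5)
t=grab('top');s=grab('side');crop(s,'s2.png',180,150,320,340,4);crop(t,'t3.png',100,150,230,250,5)"
```

```text
t: 1.82
eef_pos: [0.5168, 0.3922, 0.2374]
ee_rot: [0.016, 0.706, -0.018, 0.708]
force: [0.3, 0.0, 0.6]
gripper_width: 0.0939
t 1.82 tcp [0.5168 0.3922 0.2374] zyaw -2.8 tilt 0.18 d [3.76, 0.049, -0.082] spin -0.28 j [ 0.52  0.32  1.27 -0.    1.55  0.57] F [0.3 0.  0.6] w 0.0939
```

View pics/s2.png

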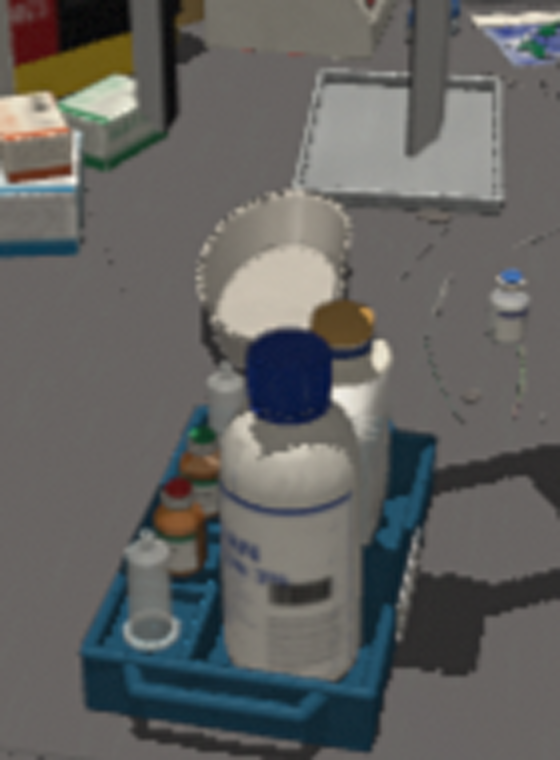

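Fingers straddle the peroxide cap (side crop (290,375)), so I'll descend.

```bash
python3 -m creep '[[0,[0.4,0.05,-0.08],0],[0,[0.9,0.05,-0.08],0],[0,[1.4,0.05,-0.08],0],[0,[1.9,0.05,-0.08],0],[0,[2.4,0.05,-0.08],0],[0,[2.8,0.05,-0.08],0],[0,[3.2,0.05,-0.08],0],[0,[3.5,0.05,-0.08],0],[0,[3.7,0.05,-0.08],0],[0,[3.74,0.05,-0.08],0],[0,[3.74,0.05,-0.08],0]]'; python3 -c "
from h import *
move([.514,.394,.087],-2.5)"
```

```text
t: 2.83
eef_pos: [0.5094, 0.3958, 0.0877]
ee_rot: [0.015, 0.707, -0.016, 0.707]
force: [0.0, -0.4, 0.1]
gripper_width: 0.0942
t 2.83 tcp [0.5094 0.3958 0.0877] zyaw -2.6 tilt 0.11 d [0.019, -0.041, 0.118] spin -0.06 j [ 0.53  0.43  1.44 -0.    1.28  0.57] F [ 0.  -0.4  0.1] w 0.0942
```

```bash
python3 -m creep '[[0,[0,-0.04,0.1],0],[0.1,[0,-0.04,0.1],0],[0.3,[0,-0.04,0.1],0],[0.4,[0,-0.04,0.1],0],[0.5,[0,-0.04,0.1],0],[0.6,[0,-0.04,0.1],0],[0.7,[0,-0.04,0.1],0],[0.7,[0,-0.04,0.1],0],[0.7,[0,-0.04,0.1],0],[0.7,[0,-0.04,0.1],0]]'; python3 -c "
from h import *
move([.514,.394,.24],-2.5)"
```

```text
t: 3.67
eef_pos: [0.5136, 0.3941, 0.0879]
ee_rot: [0.015, 0.707, -0.016, 0.707]
force: [0.7, -0.2, 1.5]
gripper_width: 0.0577
t 3.67 tcp [0.5136 0.3941 0.0879] zyaw -2.6 tilt 0.09 d [-3.803, -0.009, 0.01] spin -0.06 j [ 0.52  0.43  1.43 -0.    1.28  0.57] F [ 0.7 -0.2  1.5] w 0.0577
```

```bash
python3 -c "
from h import *
t=grab('top');s=grab('side');crop(s,'s3.png',180,150,320,340,4)
move([.514,.394,.24],-2.5)"
```

```text
t 3.77 tcp [0.5135 0.3941 0.0879] zyaw -2.6 tilt 0.09 d [-3.803, -0.009, 0.01] spin -0.06 j [ 0.52  0.43  1.43 -0.    1.28  0.57] F [ 1.1 -0.4  1.3] w 0.0572
```

View pics/s3.png

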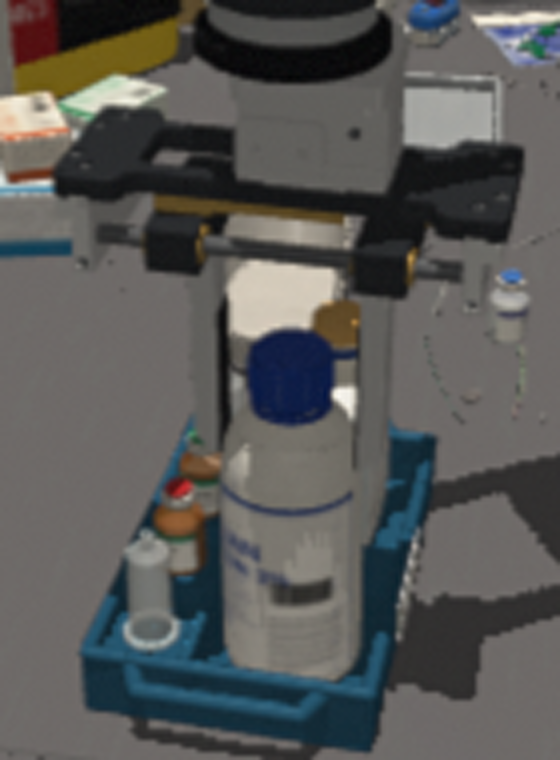

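```bash
python3 -c "
from h import *
s=grab('side');t=grab('top')
for p in [(.483,.394,.088),(.471,.394,.088),(.514,.425,.006),(.514,.394,.171),(.514,.405,.171)]: print(p,proj(s,p).round(1),((proj(s,p)-[180,150])*4).round(0),proj(t,p).round(1))
print('perox cap',blobs(s,(110,120,30),(125,255,255),(230,220,280,270),20))
# lowest bottle point: 
for v in (316,317,318,319,320): print(v,plane(s,253.7,v,.006))
crop(t,'t4.png',100,150,230,250,5)
move([.514,.394,.24],-2.5)"
```

```text
(0.483, 0.394, 0.088) [269.7 277.7] [359. 511.] [136.9 223.3]
(0.471, 0.394, 0.088) [276.5 278.4] [386. 514.] [136.7 228.4]
(0.514, 0.425, 0.006) [249.3 322.7] [277. 691.] [136.7 214.3]
(0.514, 0.394, 0.171) [252.5 236.3] [290. 345.] [123.  205.2]
(0.514, 0.405, 0.171) [251.3 239.9] [285. 359.] [117.8 205.3]
perox cap [([252.46, 243.78], 421, [242, 233, 27, 23])]
316 [0.50899774 0.40695887 0.006     ]
317 [0.50855489 0.40951066 0.006     ]
318 [0.5081147  0.41204709 0.006     ]
319 [0.50767716 0.41456828 0.006     ]
320 [0.50724224 0.41707438 0.006     ]
t 3.87 tcp [0.5135 0.3942 0.0879] zyaw -2.6 tilt 0.09 d [-3.802, -0.009, 0.011] spin -0.06 j [ 0.52  0.43  1.43 -0.    1.28  0.57] F [ 1.   0.4 -0.2] w 0.0573
```

View pics/t4.png

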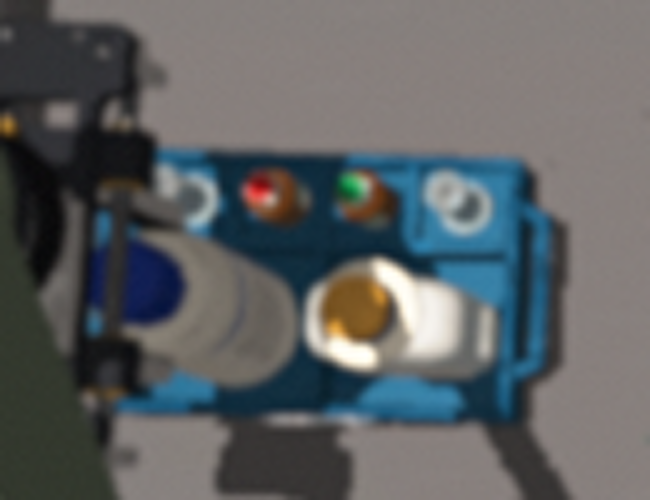

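Width is steady at 57 mm (soft contact) and the grasp is centred. I'll try a short lift.

```bash
python3 -m creep '[[0.7,[-0.1,0,0],0],[0.7,[-0.3,0,0],0],[0.7,[-0.5,0,0],0],[0.7,[-0.8,0,0],0],[0.7,[-1.1,0,0],0],[0.7,[-1.4,0,0],0],[0.7,[-1.5,0,0],0],[0.7,[-1.5,0,0],0]]'; python3 -c "
from h import *
move([.514,.394,.25],-2.5)
t=grab('top');s=grab('side');crop(s,'s4.png',180,150,320,340,4)"
```

```text
t: 4.53
eef_pos: [0.5151, 0.3952, 0.1509]
ee_rot: [0.016, 0.706, -0.015, 0.708]
force: [0.1, 0.9, -2.8]
gripper_width: 0.0576
t 4.53 tcp [0.5151 0.3952 0.1509] zyaw -2.6 tilt 0.23 d [-2.478, -0.027, -0.016] spin -0.06 j [ 0.52  0.38  1.37 -0.    1.39  0.57] F [ 0.1  0.9 -2.8] w 0.0576
```

View pics/s4.png

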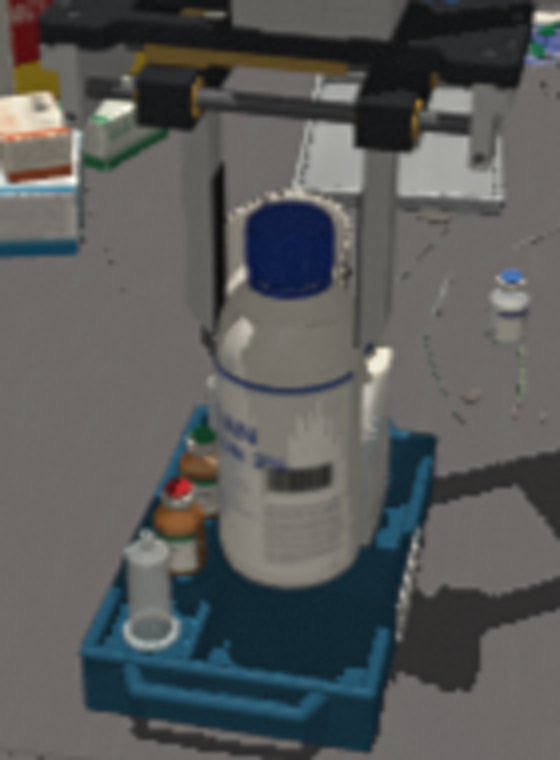

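```bash
python3 -m creep '[[0.7,[-0.3,0,0],0],[0.7,[-0.7,0,0],0],[0.7,[-1.2,0,0],0],[0.7,[-1.7,0,0],0],[0.7,[-2.2,-0.1,0],0],[0.7,[-2.5,-0.3,0],0],[0.7,[-2.5,-0.7,0],0],[0.7,[-2.5,-1.2,0],0],[0.7,[-2.5,-1.8,0],0],[0.7,[-2.5,-2.4,0],0],[0.7,[-2.5,-3.0,0],0],[0.7,[-2.5,-3.6,0],0]]' && python3 -m creep '[[0.7,[0,-0.6,0],0],[0.7,[0,-1.2,0],0],[0.7,[0,-1.8,0],0],[0.7,[0,-2.4,0],0],[0.7,[0,-3.0,0],0],[0.7,[0,-3.6,0],0],[0.7,[0,-4.2,0],0],[0.7,[0,-4.8,0],0],[0.7,[0,-5.4,0],0],[0.7,[0,-6.0,0],0],[0.7,[0,-6.6,0],0],[0.7,[0,-7.2,0],0]]'; python3 -c "
from h import *
move([.5285,-.2247,.25],4)"
```

```text
t: 5.63
eef_pos: [0.5063, 0.2488, 0.248]
ee_rot: [0.015, 0.707, -0.017, 0.706]
force: [-0.0, 0.1, -2.8]
gripper_width: 0.0577
t: 6.63
eef_pos: [0.4925, -0.0402, 0.2484]
ee_rot: [0.015, 0.708, -0.017, 0.706]
force: [0.6, 0.7, -3.3]
gripper_width: 0.0576
t 6.63 tcp [ 0.4925 -0.0402  0.2484] zyaw -2.6 tilt 0.18 d [-0.032, -4.566, 1.107] spin -6.58 j [-0.25 -0.02  1.63 -0.    1.53 -0.21] F [ 0.6  0.7 -3.3] w 0.0576
```

```bash
python3 -m creep '[[0.7,[0,-0.6,0.15],-0.6],[0.7,[0,-1.2,0.3],-1.2],[0.7,[0,-1.8,0.45],-1.8],[0.7,[0,-2.4,0.6],-2.4],[0.7,[0,-3.0,0.75],-3],[0.7,[0,-3.5,0.9],-4],[0.7,[0,-4.0,1.0],-5],[0.7,[0,-4.3,1.1],-6],[0.7,[0,-4.5,1.1],-6.6],[0.7,[0,-4.57,1.1],-6.6],[0.7,[0,-4.57,1.1],-6.6],[0.7,[0,-4.57,1.1],-6.6]]'; python3 -c "
from h import *
move([.5285,-.2247,.085],4)
t=grab('top');s=grab('side');crop(s,'s5.png',200,60,400,260,3);crop(t,'t5.png',290,130,450,260,5)"
```

```text
t: 7.63
eef_pos: [0.5278, -0.2241, 0.2486]
ee_rot: [-0.025, 0.708, 0.024, 0.706]
force: [0.2, -0.1, -2.5]
gripper_width: 0.0575
t 7.63 tcp [ 0.5278 -0.2241  0.2486] zyaw 4.0 tilt 0.17 d [4.091, -0.012, 0.028] spin 0.02 j [-0.55  0.16  1.45 -0.    1.54 -0.62] F [ 0.2 -0.1 -2.5] w 0.0575
```

View pics/s5.png

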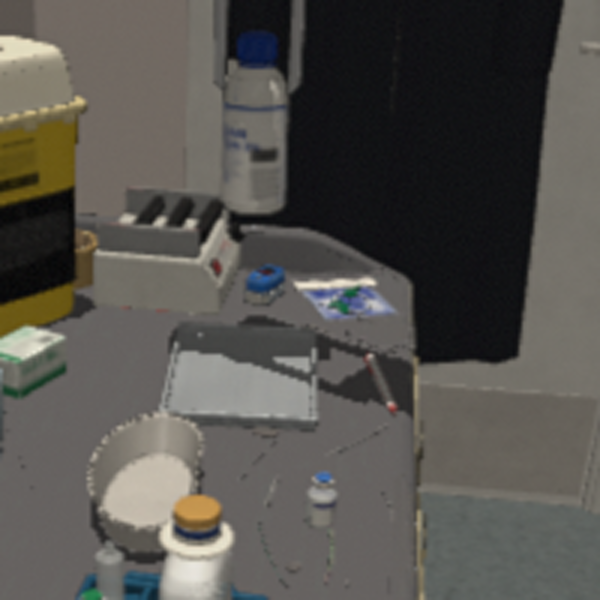

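```bash
python3 -m creep '[[0.7,[0.4,0,0],0],[0.7,[0.9,0,0],0],[0.7,[1.4,0,0],0],[0.7,[1.9,0,0],0],[0.7,[2.4,0,0],0],[0.7,[2.9,0,0],0],[0.7,[3.3,0,0],0],[0.7,[3.6,0,0],0],[0.7,[3.8,0,0],0],[0.7,[3.9,0,0],0],[0.7,[3.95,0,0],0],[0.7,[3.95,0,0],0]]'; python3 -c "
from h import *
move([.5285,-.2247,.085],4)"
```

```text
t: 8.73
eef_pos: [0.5281, -0.2242, 0.0912]
ee_rot: [-0.026, 0.707, 0.024, 0.706]
force: [-0.7, -0.6, -2.7]
gripper_width: 0.0576
t 8.73 tcp [ 0.5281 -0.2242  0.0912] zyaw 4.1 tilt 0.15 d [0.155, -0.012, 0.011] spin 0.08 j [-0.55  0.28  1.63 -0.    1.23 -0.62] F [-0.7 -0.6 -2.7] w 0.0576
```

```bash
python3 -m creep '[[0.7,[0.05,0,0],0],[0.7,[0.1,0,0],0],[0.7,[0.13,0,0],0],[0.7,[0.15,0,0],0],[0.7,[0.16,0,0],0],[0.7,[0.16,0,0],0]]'; python3 -c "
from h import *
move([.5285,-.2247,.085],4)"
```

```text
t: 9.23
eef_pos: [0.5281, -0.2243, 0.0849]
ee_rot: [-0.026, 0.707, 0.024, 0.706]
force: [-0.8, -0.3, -3.3]
gripper_width: 0.0576
t 9.23 tcp [ 0.5281 -0.2243  0.0849] zyaw 4.1 tilt 0.15 d [-0.001, -0.01, 0.009] spin 0.07 j [-0.55  0.29  1.63 -0.    1.22 -0.62] F [-0.8 -0.3 -3.3] w 0.0576
```

```bash
python3 -m creep '[[0.7,[0.02,0,0],0],[0.7,[0.04,0,0],0],[0.7,[0.04,0,0],0]]' | grep -E "force|pos"; python3 -m creep '[[0.7,[0.02,0,0],0],[0.7,[0.04,0,0],0],[0.7,[0.04,0,0],0]]' | grep -E "force|pos"
```

```text
eef_pos: [0.5285, -0.2248, 0.0848]
force: [-2.2, 1.3, 5.4]
eef_pos: [0.5287, -0.2252, 0.0848]
force: [-3.9, 2.1, 7.6]
```

Contact (+8 N), so the bottle is on the tray floor. Open and retreat.

```bash
python3 -m creep '[[0.6,[0,0,0],0],[0.5,[0,0,0],0],[0.4,[0,0,0],0],[0.3,[0,0,0],0],[0.2,[0,0,0],0],[0.1,[0,0,0],0],[0,[0,0,0],0],[0,[0,0,0],0]]';python3 -m creep '[[0,[-0.3,0,0],0],[0,[-0.8,0,0],0],[0,[-1.4,0,0],0],[0,[-2,0,0],0],[0,[-2.6,0,0],0],[0,[-3.2,0,0],0],[0,[-3.8,0,0],0],[0,[-4,0,0],0],[0,[-4,0,0],0]]'; python3 -c "
from h import *
t=grab('top');s=grab('side');crop(s,'s6.png',200,60,400,260,3);crop(t,'t6.png',100,130,430,260,2)
move([.504,.301,.23],-2.5)
print('tan', blobs(t,(10,110,90),(30,255,255),(150,195,190,225),20),blobs(s,(10,100,90),(30,255,255),(250,215,285,240),20))
"
```

```text
t: 10.4
eef_pos: [0.5287, -0.2252, 0.0847]
ee_rot: [-0.027, 0.707, 0.024, 0.706]
force: [0.6, -0.2, 0.3]
gripper_width: 0.0874
t: 11.15
eef_pos: [0.5306, -0.2256, 0.2486]
ee_rot: [-0.028, 0.705, 0.022, 0.709]
force: [-0.4, -0.5, -0.4]
gripper_width: 0.0938
t 11.25 tcp [ 0.5285 -0.2244  0.2442] zyaw 4.1 tilt 0.22 d [0.307, 13.146, 0.326] spin 6.59 j [-0.55  0.16  1.45 -0.    1.53 -0.62] F [ 0.7 -0.   0.1] w 0.0937
tan [([170.93, 211.42], 132, [165, 206, 13, 12])] [([265.32, 230.25], 149, [258, 225, 16, 12])]
```

View pics/s6.png

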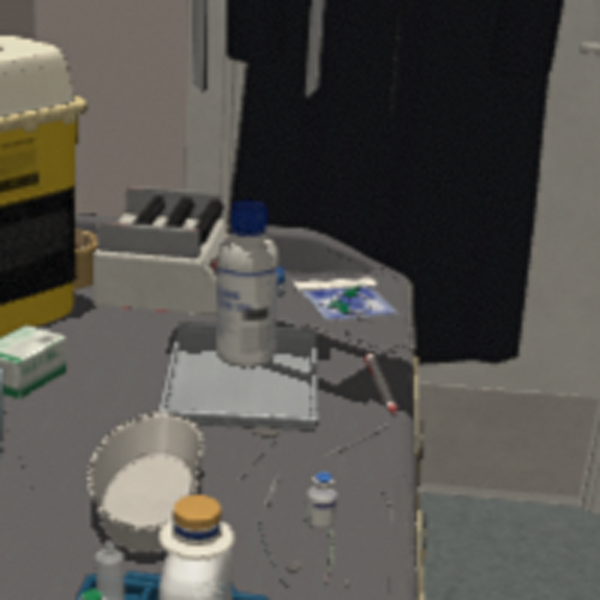

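View pics/t6.png

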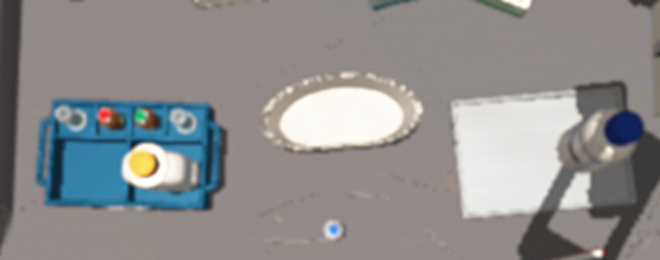

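The peroxide stands upright on the tray at crop (248,290). Now the saline.

```bash
python3 -m creep '[[0,[0,0.5,0],0],[0,[0,1.2,0],0.6],[0,[0,2.0,0],1.2],[0,[0,2.8,0],1.8],[0,[0,3.6,0],2.4],[0,[0,4.4,0],3],[0,[0,5.2,0],4],[0,[0,6.0,0],5],[0,[0,6.8,0.1],6],[0,[0,7.6,0.1],6.6],[0,[0,8.2,0.1],6.6],[0,[0,8.4,0.1],6.6]]';  python3 -c "
from h import *
move([.504,.302,.23],-2.5)"
```

```text
t: 12.25
eef_pos: [0.5063, 0.1141, 0.2404]
ee_rot: [0.013, 0.709, -0.015, 0.705]
force: [0.5, 0.4, 0.0]
gripper_width: 0.0945
t 12.25 tcp [0.5063 0.1141 0.2404] zyaw -2.3 tilt 0.37 d [0.247, 4.691, -0.245] spin 0.2 j [ 0.06  0.05  1.58 -0.    1.52  0.1 ] F [0.5 0.4 0. ] w 0.0945
```

```bash
python3 -m creep '[[0,[0,0.6,0],0],[0,[0,1.4,0],0.2],[0,[0,2.2,-0.1],0.2],[0.1,[0,3.0,-0.2],0.2],[0.2,[0,3.8,-0.24],0.2],[0.3,[0,4.4,-0.24],0.2],[0.3,[0,4.69,-0.24],0.2],[0.3,[0,4.69,-0.24],0.2],[0.3,[0,4.69,-0.24],0.2],[0.3,[0,4.69,-0.24],0.2]]';  python3 -c "
from h import *
move([.504,.302,.072],-2.5)
t=grab('top');s=grab('side');crop(s,'s7.png',180,150,320,340,4)"
```

```text
t: 13.08
eef_pos: [0.5043, 0.3003, 0.2391]
ee_rot: [0.014, 0.709, -0.017, 0.704]
force: [-0.2, 0.5, -0.6]
gripper_width: 0.0659
t 13.08 tcp [0.5043 0.3003 0.2391] zyaw -2.6 tilt 0.47 d [4.178, 0.061, 0.02] spin -0.08 j [ 0.39  0.2   1.42 -0.    1.53  0.44] F [-0.2  0.5 -0.6] w 0.0659
```

View pics/s7.png

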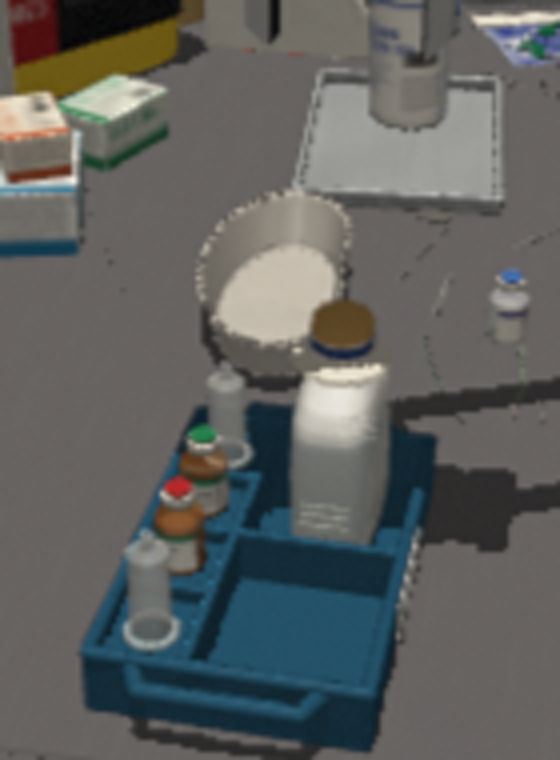

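```bash
python3 -m creep '[[0.3,[0.4,0.06,0],0],[0.3,[0.9,0.06,0],0],[0.3,[1.4,0.06,0],0],[0.3,[1.9,0.06,0],0],[0.3,[2.2,0.06,0],0],[0.3,[2.3,0.06,0],0],[0.3,[2.3,0.06,0],0]]';  python3 -c "
from h import *
move([.504,.302,.072],-2.5)
t=grab('top');s=grab('side');crop(s,'s8.png',180,150,320,340,4);crop(t,'t8.png',100,150,230,250,5)"
```

```text
t: 13.77
eef_pos: [0.5035, 0.3014, 0.1467]
ee_rot: [0.015, 0.71, -0.018, 0.704]
force: [0.8, 0.7, -0.1]
gripper_width: 0.0656
t 13.77 tcp [0.5035 0.3014 0.1467] zyaw -2.7 tilt 0.54 d [1.867, 0.025, 0.026] spin -0.17 j [ 0.39  0.26  1.53 -0.    1.36  0.44] F [ 0.8  0.7 -0.1] w 0.0656
```

View pics/s8.png

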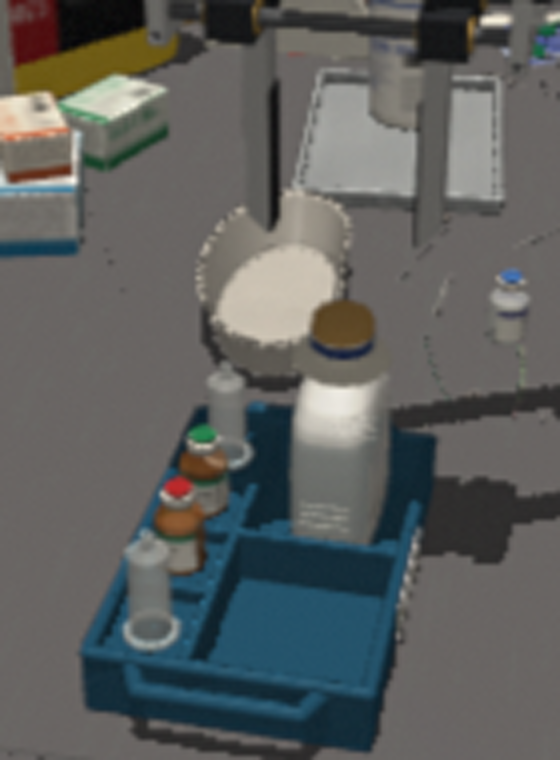

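View pics/t8.png

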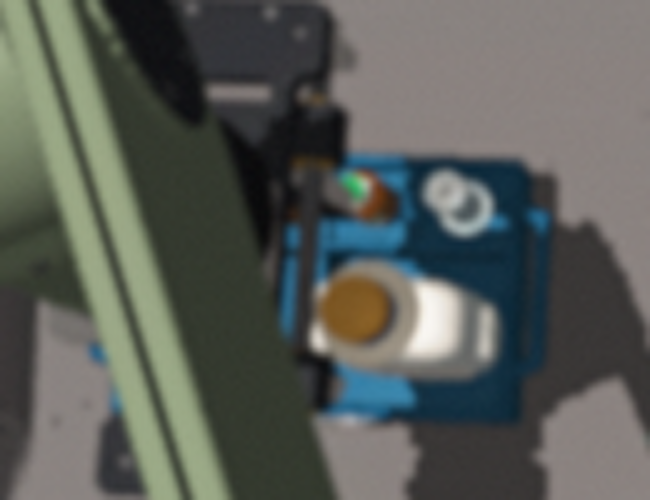

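Fingers straddle the tan cap (side crop (343,325)); continue down to the body.

```bash
python3 -m creep '[[0.3,[0.3,0.02,0.03],0],[0.3,[0.7,0.02,0.03],0],[0.3,[1.1,0.02,0.03],0],[0.3,[1.5,0.02,0.03],0],[0.3,[1.75,0.02,0.03],0],[0.3,[1.85,0.02,0.03],0],[0.3,[1.85,0.02,0.03],0]]';  python3 -m creep '[[0.4,[0,0,0],0],[0.5,[0,0,0],0],[0.6,[0,0,0],0],[0.7,[0,0,0],0],[0.8,[0,0,0],0],[0.8,[0,0,0],0],[0.8,[0,0,0],0],[0.8,[0,0,0],0]]';python3 -c "
from h import *
move([.504,.302,.23],-2.5)"
```

```text
t: 14.45
eef_pos: [0.5054, 0.3027, 0.074]
ee_rot: [0.015, 0.709, -0.018, 0.705]
force: [0.3, 0.5, 0.8]
gripper_width: 0.0657
t: 15.12
eef_pos: [0.5063, 0.3031, 0.075]
ee_rot: [0.015, 0.708, -0.017, 0.706]
force: [0.7, 0.7, 4.0]
gripper_width: 0.0456
t 15.12 tcp [0.5063 0.3031 0.075 ] zyaw -2.6 tilt 0.26 d [-3.874, -0.041, -0.071] spin -0.14 j [ 0.39  0.34  1.59 -0.    1.22  0.44] F [0.7 0.7 4. ] w 0.0456
```

```bash
python3 -m creep '[[0.9,[0,0,0],0],[0.9,[0,0,0],0],[0.9,[0,0,0],0],[0.9,[0,0,0],0]]';python3 -c "
from h import *
t=grab('top');s=grab('side');crop(s,'s9.png',180,150,320,340,4)
move([.504,.302,.23],-2.5)"
```

```text
t: 15.45
eef_pos: [0.5063, 0.3032, 0.0751]
ee_rot: [0.015, 0.708, -0.017, 0.706]
force: [-0.6, 0.4, 2.4]
gripper_width: 0.0458
t 15.55 tcp [0.5063 0.3031 0.0751] zyaw -2.6 tilt 0.26 d [-3.873, -0.041, -0.071] spin -0.14 j [ 0.39  0.34  1.59 -0.    1.22  0.44] F [ 0.2 -0.5  3.1] w 0.0456
```

View pics/s9.png

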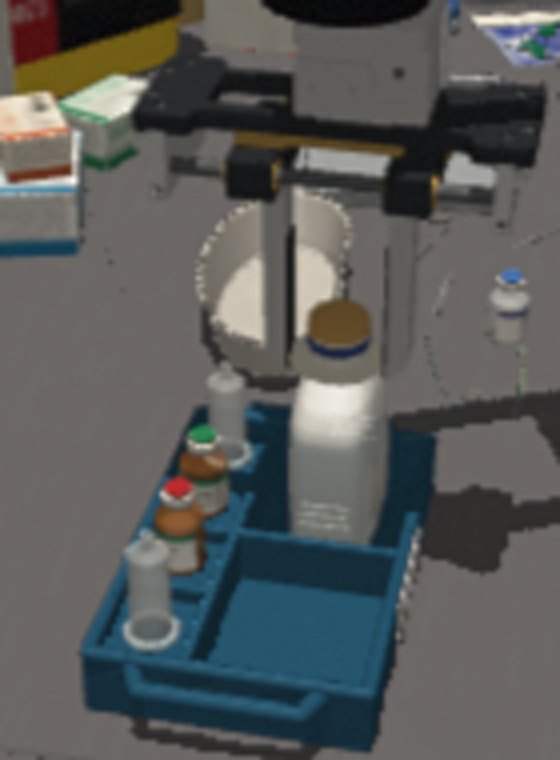

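The jaws stopped at 45.6 mm, wider than the 42 mm body, so the pads are probably touching the 48 mm collar. I'll open, go 13 mm lower and regrip.

```bash
python3 -m creep '[[0.4,[0,0,0],0],[0.3,[0,0,0],0],[0.3,[0,0,0],0],[0.3,[0,0,0],0],[0.3,[0.1,0,-0.03],0],[0.3,[0.25,0,-0.03],0],[0.3,[0.36,0,-0.03],0],[0.3,[0.36,0,-0.03],0]]';  python3 -m creep '[[0.4,[0,0,0],0],[0.5,[0,0,0],0],[0.6,[0,0,0],0],[0.7,[0,0,0],0],[0.8,[0,0,0],0],[0.8,[0,0,0],0],[0.8,[0,0,0],0],[0.8,[0,0,0],0],[0.8,[0,0,0],0]]';python3 -c "
from h import *
move([.504,.302,.23],-2.5)"
```

```text
t: 16.22
eef_pos: [0.5037, 0.3026, 0.0588]
ee_rot: [0.015, 0.709, -0.018, 0.705]
force: [1.0, -0.3, 0.4]
gripper_width: 0.0659
t: 16.97
eef_pos: [0.5036, 0.3026, 0.0588]
ee_rot: [0.015, 0.709, -0.018, 0.704]
force: [-0.0, -0.6, -1.4]
gripper_width: 0.0461
t 16.97 tcp [0.5036 0.3026 0.0588] zyaw -2.6 tilt 0.45 d [-4.28, -0.031, -0.019] spin -0.14 j [ 0.39  0.36  1.61 -0.    1.19  0.44] F [-0.  -0.6 -1.4] w 0.0461
```

```bash
python3 -m creep '[[0.9,[0,0,0],0],[0.9,[0,0,0],0],[0.9,[-0.1,0,0],0],[0.9,[-0.3,0,0],0],[0.9,[-0.5,0,0],0],[0.9,[-0.8,0,0],0],[0.9,[-1.1,0,0],0],[0.9,[-1.4,0,0],0],[0.9,[-1.5,0,0],0],[0.9,[-1.5,0,0],0]]';python3 -c "
from h import *
t=grab('top');s=grab('side');crop(s,'s10.png',180,150,320,340,4);crop(t,'t10.png',100,150,230,250,5)
move([.504,.302,.23],-2.5)"
```

```text
t: 17.8
eef_pos: [0.5057, 0.3035, 0.1215]
ee_rot: [0.016, 0.708, -0.017, 0.706]
force: [0.1, -0.1, -0.9]
gripper_width: 0.0456
t 17.9 tcp [0.5041 0.3028 0.1191] zyaw -2.6 tilt 0.43 d [-2.773, -0.031, -0.019] spin -0.14 j [ 0.39  0.29  1.56 -0.    1.3   0.44] F [ 0.2 -0.2 -0.6] w 0.0459
```

View pics/s10.png

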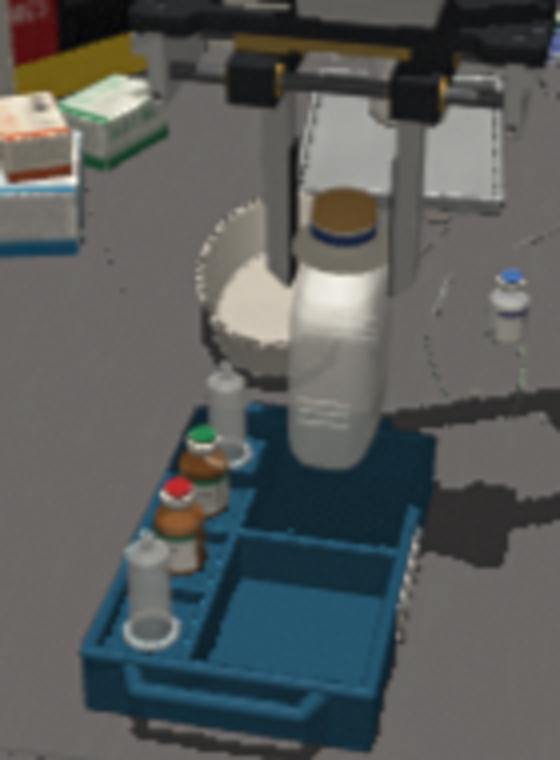

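View pics/t10.png

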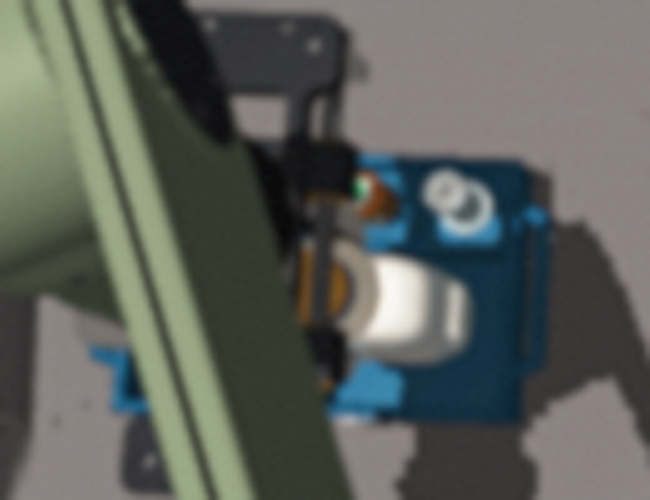

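```bash
python3 -m creep '[[0.9,[-0.4,0,0],0],[0.9,[-0.9,0,0],0],[0.9,[-1.4,-0.1,0],0],[0.9,[-1.6,-0.3,0],0],[0.9,[-1.6,-0.7,0],0],[0.9,[-1.6,-1.2,0],0],[0.9,[-1.6,-1.8,0],0],[0.9,[-1.6,-2.4,0],0],[0.9,[-1.6,-3.0,0],0],[0.9,[-1.6,-3.6,0],0],[0.9,[-1.6,-4.2,0],0],[0.9,[-1.6,-4.8,0],0]]' && python3 -m creep '[[0.9,[0,-0.6,0],0],[0.9,[0,-1.2,0],-0.6],[0.9,[0,-1.8,0.1],-1.2],[0.9,[0,-2.4,0.2],-1.8],[0.9,[0,-3.0,0.3],-2.4],[0.9,[0,-3.6,0.4],-3],[0.9,[0,-4.1,0.5],-3.6],[0.9,[0,-4.5,0.5],-4.2],[0.9,[0,-4.8,0.5],-4.8],[0.9,[0,-5.0,0.5],-5.4],[0.9,[0,-5.1,0.5],-6],[0.9,[0,-5.1,0.5],-6.6]]'; python3 -c "
from h import *
move([.5213,-.125,.057],4)"
```

```text
t: 18.9
eef_pos: [0.4944, 0.1096, 0.1825]
ee_rot: [0.015, 0.71, -0.018, 0.704]
force: [0.7, 0.2, -0.5]
gripper_width: 0.0457
t: 19.9
eef_pos: [0.5041, -0.0959, 0.1822]
ee_rot: [-0.025, 0.71, 0.023, 0.703]
force: [-0.2, 0.9, -1.1]
gripper_width: 0.0456
t 19.9 tcp [ 0.5041 -0.0959  0.1822] zyaw 3.9 tilt 0.64 d [3.128, -0.747, 0.414] spin -0.1 j [-0.35  0.08  1.67 -0.01  1.4  -0.42] F [-0.2  0.9 -1.1] w 0.0456
```

```bash
python3 -m creep '[[0.9,[0,-0.3,0.2],0],[0.9,[0.1,-0.6,0.35],0],[0.9,[0.4,-0.75,0.41],0],[0.9,[0.8,-0.75,0.41],0],[0.9,[1.2,-0.75,0.41],0],[0.9,[1.6,-0.75,0.41],0],[0.9,[2.0,-0.75,0.41],0],[0.9,[2.4,-0.75,0.41],0],[0.9,[2.7,-0.75,0.41],0],[0.9,[2.9,-0.75,0.41],0],[0.9,[3.0,-0.75,0.41],0],[0.9,[3.0,-0.75,0.41],0]]'; python3 -c "
from h import *
move([.5213,-.125,.057],4)"
```

```text
t: 20.9
eef_pos: [0.5205, -0.1249, 0.0609]
ee_rot: [-0.025, 0.711, 0.023, 0.702]
force: [-0.3, -0.0, -1.1]
gripper_width: 0.0454
t 20.9 tcp [ 0.5205 -0.1249  0.0609] zyaw 3.9 tilt 0.73 d [0.098, -0.004, 0.02] spin -0.1 j [-0.39  0.25  1.74 -0.01  1.16 -0.46] F [-0.3 -0.  -1.1] w 0.0454
```

```bash
python3 -m creep '[[0.9,[0.04,0,0],0],[0.9,[0.07,0,0],0],[0.9,[0.1,0,0],0],[0.9,[0.1,0,0],0]]' | grep -E "force|pos"; python3 -m creep '[[0.9,[0.03,0,0],0],[0.9,[0.05,0,0],0],[0.9,[0.05,0,0],0]]' | grep -E "force|pos"
```

```text
eef_pos: [0.5209, -0.125, 0.0574]
force: [-0.8, -0.5, -1.4]
eef_pos: [0.5212, -0.1252, 0.0558]
force: [-0.6, 0.3, 0.9]
```

```bash
python3 -m creep '[[0.9,[0.02,0,0],0],[0.9,[0.03,0,0],0],[0.9,[0.03,0,0],0]]' | grep -E "force|pos"; python3 -c "
from h import *
t=grab('top');s=grab('side');crop(s,'s11.png',200,60,400,260,3);crop(t,'t11.png',290,130,450,260,5)"
```

```text
eef_pos: [0.5216, -0.1254, 0.0557]
force: [-1.5, 0.8, 5.9]
```

View pics/s11.png

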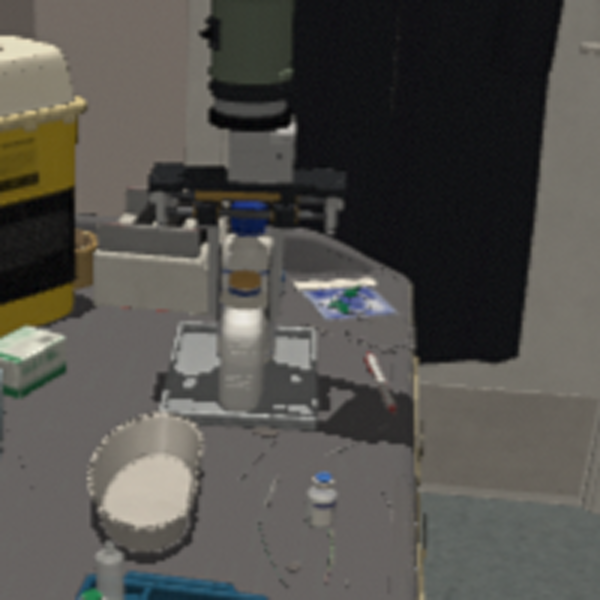

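```bash
python3 -m creep '[[0.7,[0,0,0],0],[0.6,[0,0,0],0],[0.5,[0,0,0],0],[0.4,[0,0,0],0],[0.3,[0,0,0],0],[0.25,[0,0,0],0],[0.25,[0,0,0],0],[0.25,[0,0,0],0],[0.25,[0,0,0],0],[0.25,[0,0,0],0]]';python3 -m creep '[[0.25,[-0.3,0,0],0],[0.25,[-0.8,0,0],0],[0.25,[-1.4,0,0],0],[0.25,[-2,0,0],0],[0.25,[-2.6,0,0],0],[0.25,[-3.2,0,0],0],[0.25,[-3.8,0,0],0],[0.25,[-3.8,0.4,0],0],[0.25,[-3.8,1.0,0],0],[0.25,[-3.8,1.6,0],0],[0.25,[-3.8,2.2,0],0],[0.25,[-3.8,2.8,0],0]]'; python3 -c "
from h import *
t=grab('top');s=grab('side');crop(s,'s12.png',200,60,400,260,3);crop(t,'t12.png',100,130,450,260,2)
move([.571,.367,.2],-2.5)
"
```

```text
t: 22.67
eef_pos: [0.5216, -0.1254, 0.0557]
ee_rot: [-0.025, 0.71, 0.023, 0.703]
force: [0.1, -0.5, 0.8]
gripper_width: 0.0704
t: 23.67
eef_pos: [0.5155, -0.0121, 0.2085]
ee_rot: [-0.025, 0.71, 0.023, 0.704]
force: [0.3, -0.4, -0.3]
gripper_width: 0.0709
t 23.77 tcp [ 0.5152 -0.0103  0.2084] zyaw 4.1 tilt 0.55 d [0.169, 9.307, 2.073] spin 6.64 j [-0.18  0.06  1.63 -0.    1.45 -0.26] F [-0.3 -0.3  0.4] w 0.0709
```

View pics/s12.png

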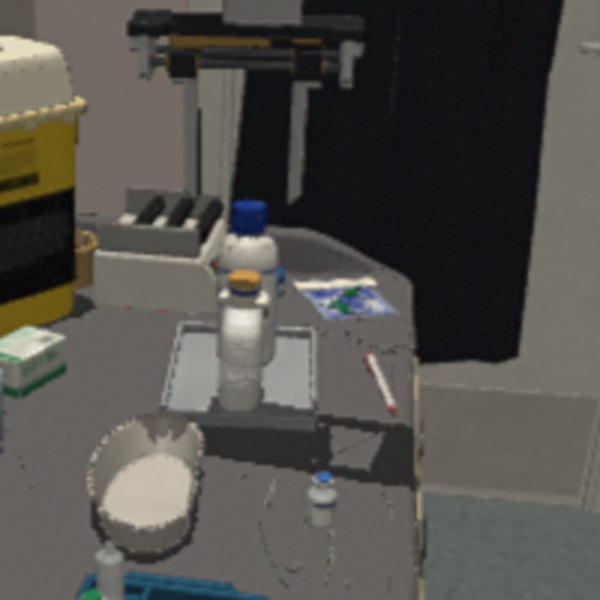

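View pics/t12.png

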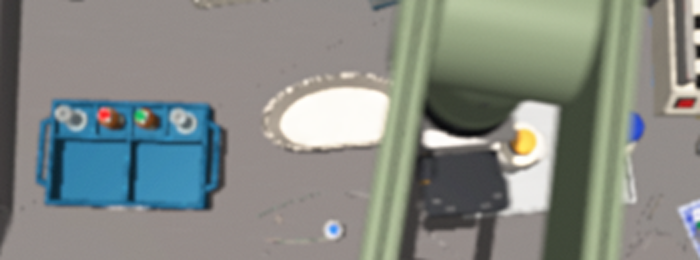

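Both bottles stand on the tray. Next the red vial: closure to about 45 mm opening, jaw along the caddy's x.

```bash
python3 -m creep '[[0.3,[0,0.6,0.1],0],[0.4,[0,1.4,0.3],0.6],[0.5,[0,2.2,0.5],1.2],[0.5,[0,3.0,0.7],1.8],[0.5,[0,3.8,0.9],2.4],[0.5,[0,4.6,1.1],3],[0.5,[0,5.4,1.3],4],[0.5,[0,6.2,1.5],5],[0.5,[0,7.0,1.7],6],[0.5,[0,7.8,1.9],6.6],[0.5,[0,8.4,2.0],6.6],[0.5,[0,8.8,2.07],6.6]]';  python3 -c "
from h import *
t=grab('top');s=grab('side')
a=blobs(t,(0,150,90),(8,255,255),(140,170,200,200));b=blobs(s,(0,150,80),(6,255,255),(210,260,240,285));print(a,b)
if a and b: print(tri(t,a[0][0],s,b[0][0]))
move([.571,.367,.10],-2.5)"
```

```text
t: 24.77
eef_pos: [0.573, 0.3486, 0.2071]
ee_rot: [0.014, 0.71, -0.016, 0.704]
force: [-0.3, -0.2, -0.5]
gripper_width: 0.0467
[([151.78, 186.94], 18, [150, 185, 5, 5])] [([223.91, 272.0], 11, [222, 271, 5, 3])]
(array([0.57221265, 0.36755541, 0.06911081]), np.float64(0.0005433524885072703))
t 24.87 tcp [0.5727 0.3485 0.2068] zyaw -2.3 tilt 0.53 d [2.67, 0.47, -0.039] spin 0.2 j [0.42 0.39 1.23 0.   1.52 0.46] F [ 0.1 -0.3 -0.5] w 0.0471
```

```bash
python3 -m creep '[[0.5,[0.2,0.2,0],0],[0.5,[0.6,0.4,-0.03],0.2],[0.5,[1.0,0.47,-0.03],0.2],[0.5,[1.5,0.47,-0.03],0.2],[0.5,[2.0,0.47,-0.03],0.2],[0.5,[2.4,0.47,-0.03],0.2],[0.5,[2.67,0.47,-0.03],0.2],[0.5,[2.7,0.47,-0.03],0.2],[0.5,[2.7,0.47,-0.03],0.2]]';  python3 -c "
from h import *
t=grab('top');s=grab('side');crop(s,'s13.png',180,180,320,340,4)
move([.571,.367,.038],-2.5)"
```

```text
t: 25.62
eef_pos: [0.5711, 0.3659, 0.0981]
ee_rot: [0.014, 0.71, -0.017, 0.703]
force: [0.1, -0.2, -0.5]
gripper_width: 0.0474
t 25.72 tcp [0.5725 0.367  0.1003] zyaw -2.5 tilt 0.39 d [1.557, 0.002, -0.027] spin -0.04 j [0.44 0.49 1.32 0.   1.34 0.49] F [0.3 0.1 0.7] w 0.0468
```

View pics/s13.png

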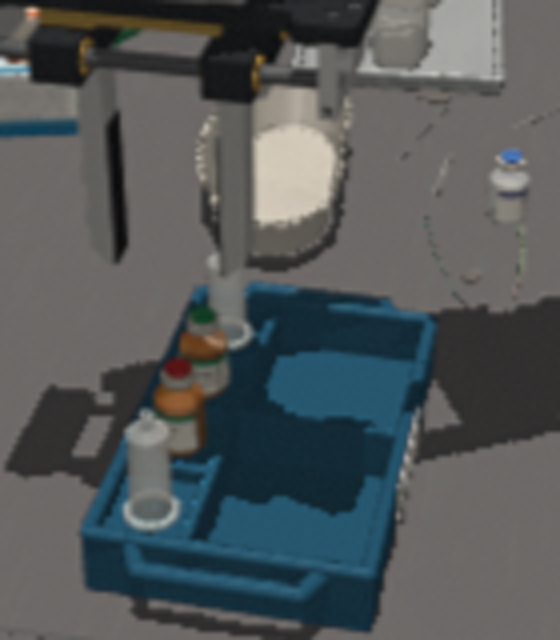

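```bash
python3 -m creep '[[0.5,[0.3,0,-0.03],0],[0.5,[0.6,0,-0.03],0],[0.5,[0.9,0,-0.03],0],[0.5,[1.2,0,-0.03],0],[0.5,[1.4,0,-0.03],0],[0.5,[1.5,0,-0.03],0],[0.5,[1.5,0,-0.03],0]]';  python3 -c "
from h import *
t=grab('top');s=grab('side');crop(s,'s14.png',180,180,320,340,4);crop(t,'t14.png',100,150,230,250,5)
print(proj(s,[.5715,.367,.1]),proj(s,[.5715,.367,.026]))
move([.571,.367,.038],-2.5)"
```

```text
t: 26.3
eef_pos: [0.5695, 0.3663, 0.0379]
ee_rot: [0.014, 0.71, -0.017, 0.703]
force: [0.9, 0.4, 0.1]
gripper_width: 0.0469
[223.97108048 258.35398695] [225.1934645  289.90249163]
t 26.4 tcp [0.571  0.367  0.0401] zyaw -2.5 tilt 0.39 d [0.053, 0.0, 0.001] spin -0.04 j [0.44 0.55 1.37 0.   1.23 0.49] F [-0.6  0.5 -0.6] w 0.0472
```

View pics/s14.png

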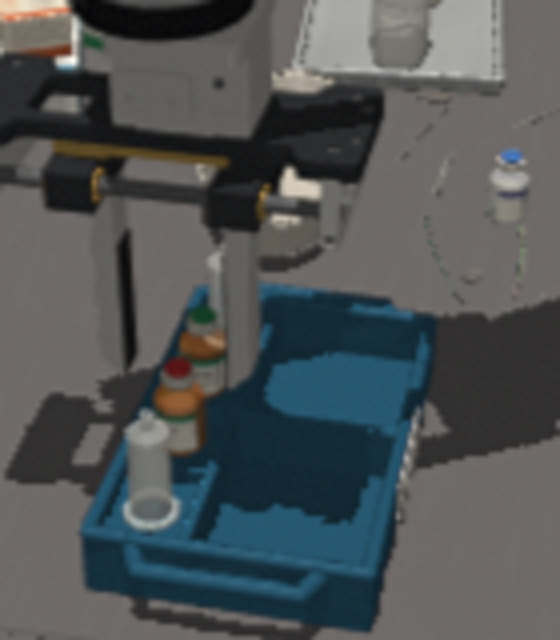

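```bash
python3 -c "
from h import *
t=grab('top');s=grab('side')
print('s8 mid obs (267,208.7)',proj(s,[.5035,.3014,.1467]))
print('s14 obs mid (225.5,273.7)',proj(s,[.571,.367,.040]), 'top',proj(t,[.571,.367,.04]))
print('s12 obs L (200+197/3,60+198/3)=(265.7,126), R(200+295/3,60+203/3)=(298,127.7)',proj(s,[.5152,-.0103,.2084]))
"
```

```text
s8 mid obs (267,208.7) [266.41293284 221.79301418]
s14 obs mid (225.5,273.7) [225.22824203 284.18972183] top [155.78725799 189.47178882]
s12 obs L (200+197/3,60+198/3)=(265.7,126), R(200+295/3,60+203/3)=(298,127.7) [280.28598322 137.54398605]
```

View pics/t14.png

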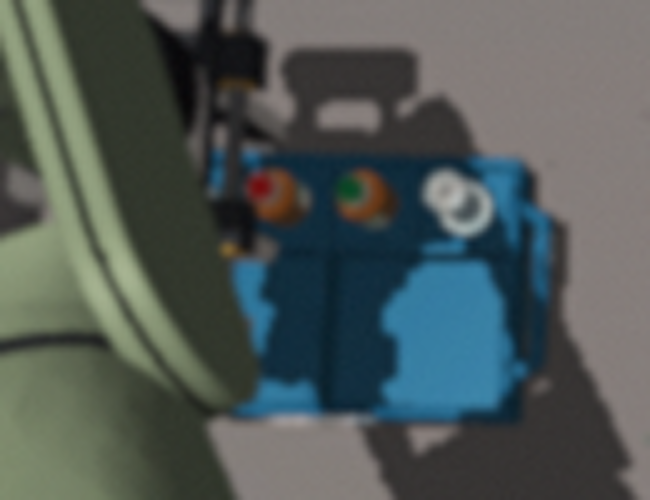

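```bash
python3 -c "
from h import *
t=grab('top');s=grab('side')
print(tri(t,(154,200),s,(240,276.25)))
print(tri(t,(157,178),s,(211.3,271.3)))
for im,f,b,n in((s['img'],s,(180,200,270,300),'s15.png'),(t['img'],t,(130,160,190,215),'t15.png')): crop(f,n,*b,8 if n[0]=='s' else 10)
for dx in(.0235,-.0235):
  for z in (.04,.065): print(dx,z,proj(s,[.571+dx,.367,z]),proj(t,[.571+dx,.367,z]))
"
```

```text
(array([0.54204441, 0.36433573, 0.06052296]), np.float64(0.0012889305229173411))
(array([0.59752943, 0.35857061, 0.06025485]), np.float64(0.003848236527944796))
0.0235 0.04 [213.17825283 282.8825145 ] [155.98697351 180.17393533]
0.0235 0.065 [212.58227857 272.38629133] [152.75172009 178.08928156]
-0.0235 0.04 [237.35762749 285.50554222] [155.58630139 198.82742171]
-0.0235 0.065 [237.15001316 274.98160118] [152.31953598 197.23515711]
```

View pics/s15.png

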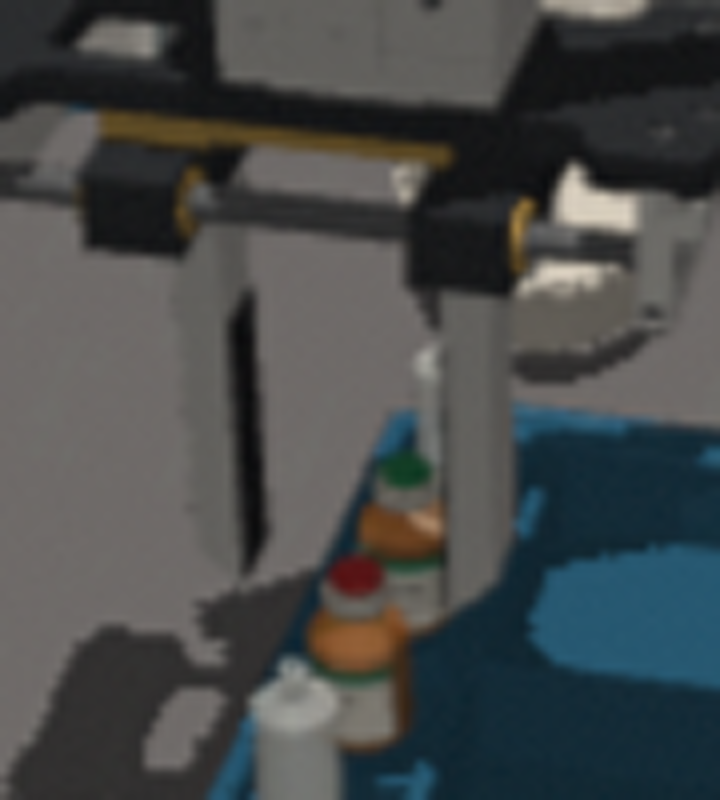

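View pics/t15.png

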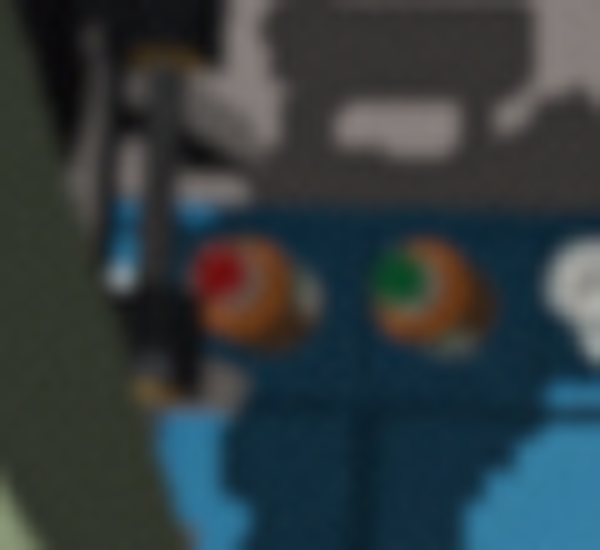

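Triangulating the fingertips in both views puts them at z≈0.060, while the reported TCP z is 0.040. So the reported TCP looks about 20 mm too low, which would also explain the odd grip widths. I'll test it by descending in small steps and watching the force.

```bash
python3 -m creep '[[0.5,[0.05,0,0],0],[0.5,[0.1,0,0],0],[0.5,[0.1,0,0],0],[0.5,[0.1,0,0],0]]'|grep -E "force|pos"; python3 -m creep '[[0.5,[0.03,0,0],0],[0.5,[0.05,0,0],0],[0.5,[0.05,0,0],0]]'|grep -E "force|pos"; python3 -m creep '[[0.5,[0.03,0,0],0],[0.5,[0.05,0,0],0],[0.5,[0.05,0,0],0]]'|grep -E "force|pos"
```

```text
eef_pos: [0.5714, 0.3672, 0.0371]
force: [-0.7, 0.3, -0.8]
eef_pos: [0.5712, 0.3671, 0.0347]
force: [0.4, 0.2, -0.4]
eef_pos: [0.5709, 0.3669, 0.0323]
force: [-0.6, -0.5, -0.2]
```

```bash
python3 -m creep '[[0.5,[0.03,0,0],0],[0.5,[0.05,0,0],0],[0.5,[0.05,0,0],0]]'|grep -E "force|pos"; python3 -m creep '[[0.5,[0.03,0,0],0],[0.5,[0.05,0,0],0],[0.5,[0.05,0,0],0]]'|grep -E "force|pos";  python3 -c "
from h import *
t=grab('top');s=grab('side')
crop(s,'s16.png',180,200,270,300,8);crop(t,'t16.png',130,160,190,215,10)
move([.571,.367,.018],-2.5)"
```

```text
eef_pos: [0.5707, 0.3669, 0.03]
force: [-0.3, 0.3, -0.2]
eef_pos: [0.5705, 0.3668, 0.0277]
force: [-0.9, 1.0, 0.9]
t 28.03 tcp [0.5706 0.3668 0.0279] zyaw -2.5 tilt 0.42 d [0.248, 0.006, 0.011] spin -0.04 j [0.44 0.56 1.37 0.   1.21 0.49] F [-0.1 -0.1 -0.3] w 0.047
```

View pics/s16.png

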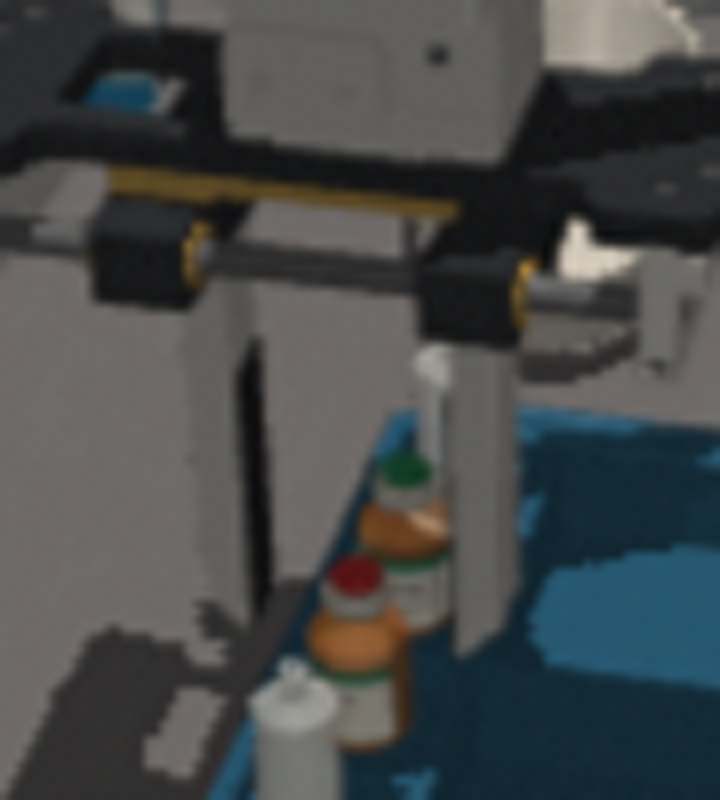

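View pics/t16.png

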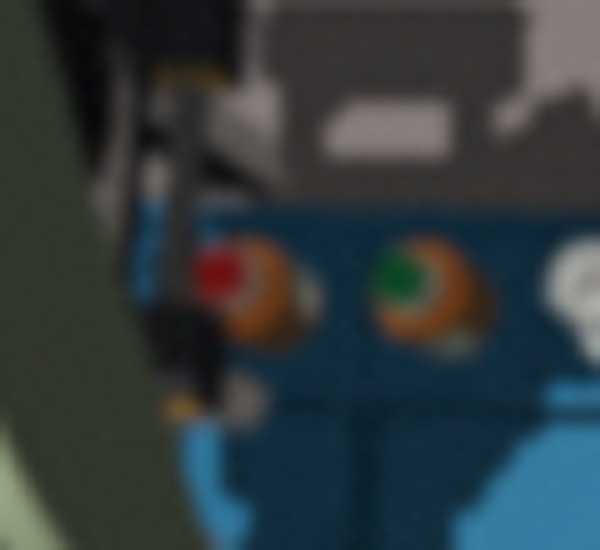

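```bash
python3 -c "
from h import *
t=grab('top');s=grab('side')
print(tri(t,(154.4,200),s,(238.8,281)))
for z in (.045,.048,.05,.055): print(z,plane(s,238.8,280.5,z),plane(s,211.9,277,z), plane(t,154.4,200,z),plane(t,156.8,200,z))
# finger rail positions / direction of finger in side picture
"
```

```text
(array([0.54379767, 0.36654117, 0.05071324]), np.float64(0.0017284508607691316))
0.045 [0.54651272 0.35796436 0.045     ] [0.59967071 0.35611551 0.045     ] [0.54382704 0.36826277 0.045     ] [0.54372111 0.36237341 0.045     ]
0.048 [0.54571225 0.36163525 0.048     ] [0.59854499 0.35979771 0.048     ] [0.5433534 0.3673017 0.048    ] [0.54324782 0.36143141 0.048     ]
0.05 [0.5451786  0.36408251 0.05      ] [0.5977945  0.36225251 0.05      ] [0.54303764 0.36666098 0.05      ] [0.54293229 0.36080341 0.05      ]
0.055 [0.54384448 0.37020065 0.055     ] [0.59591829 0.3683895  0.055     ] [0.54224825 0.36505919 0.055     ] [0.54214346 0.3592334  0.055     ]
```

Bias confirmed at about 21 mm (tips ~0.050 at reported 0.028, no contact); lateral alignment is fine. I'll go on to reported ~0.018, then grip.

```bash
python3 -m creep '[[0.5,[0.05,0.04,0],0],[0.5,[0.1,0.04,0],0],[0.5,[0.15,0.04,0],0],[0.5,[0.2,0.04,0],0],[0.5,[0.2,0.04,0],0]]'|grep -E "force|pos"; python3 -m creep '[[0.5,[0.03,0,0],0],[0.5,[0.05,0,0],0],[0.5,[0.05,0,0],0]]'|grep -E "force|pos";  python3 -m creep '[[0.6,[0,0,0],0],[0.7,[0,0,0],0],[0.8,[0,0,0],0],[0.9,[0,0,0],0],[1,[0,0,0],0],[1,[0,0,0],0],[1,[0,0,0],0],[1,[0,0,0],0],[1,[0,0,0],0]]';python3 -c "
from h import *
t=grab('top');s=grab('side')
crop(s,'s17.png',180,200,270,300,8)
move([.571,.367,.018],-2.5)"
```

```text
eef_pos: [0.5702, 0.3682, 0.0192]
force: [-0.3, 0.0, 0.1]
eef_pos: [0.57, 0.368, 0.0169]
force: [0.3, -0.9, -0.4]
t: 29.55
eef_pos: [0.57, 0.3681, 0.0169]
ee_rot: [0.015, 0.71, -0.017, 0.704]
force: [0.7, 0.0, 0.3]
gripper_width: 0.0223
t 29.65 tcp [0.57   0.3681 0.017 ] zyaw -2.5 tilt 0.5 d [-0.026, -0.026, 0.026] spin -0.04 j [0.45 0.58 1.38 0.   1.2  0.49] F [ 0.1 -0.2  0.4] w 0.0219
```

View pics/s17.png

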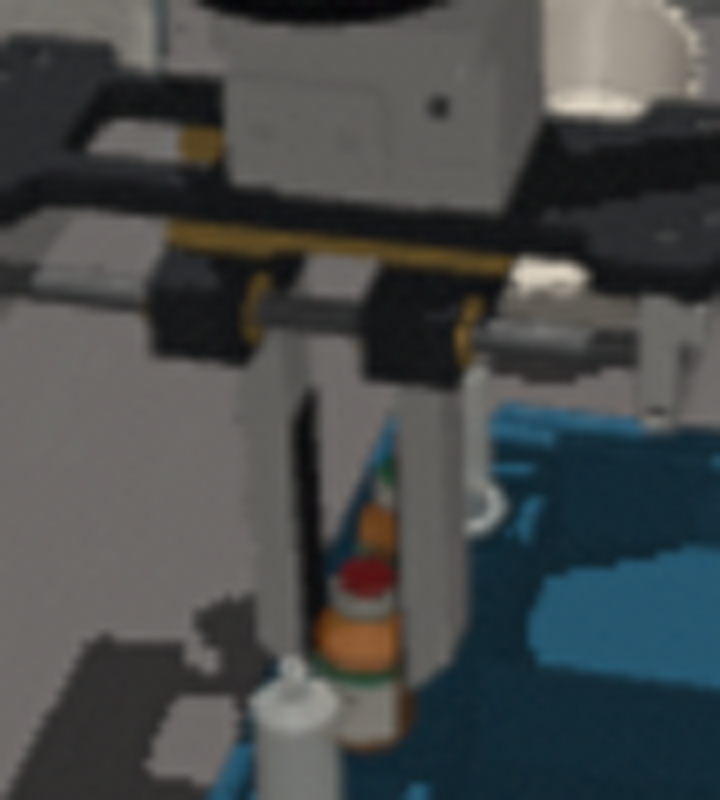

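```bash
python3 -m creep '[[1,[-0.1,0,0],0],[1,[-0.3,0,0],0],[1,[-0.6,0,0],0],[1,[-1.0,0,0],0],[1,[-1.4,0,0],0],[1,[-1.9,0,0],0],[1,[-2.4,0,0],0],[1,[-2.6,0,0],0],[1,[-2.6,0,0],0]]';python3 -c "
from h import *
t=grab('top');s=grab('side')
crop(s,'s18.png',180,180,320,340,4);crop(t,'t18.png',215,150,325,225,7)
for p in [(231.25,186),(311.75,186),(271.5,165.5),(271.5,205.5)]: print(plane(t,*p,.035).round(4))
move([.572,.085,.12],88)"
```

```text
t: 30.4
eef_pos: [0.5734, 0.3696, 0.1256]
ee_rot: [0.016, 0.707, -0.015, 0.706]
force: [0.9, -0.3, 0.9]
gripper_width: 0.0223
[0.5774 0.1804 0.035 ]
[ 0.5738 -0.0212  0.035 ]
[0.6282 0.0788 0.035 ]
[0.5263 0.0805 0.035 ]
t 30.5 tcp [0.5709 0.3684 0.1213] zyaw -2.5 tilt 0.47 d [0.05, -7.076, 0.341] spin 89.46 j [0.45 0.47 1.3  0.   1.37 0.49] F [-0.9  1.1 -0.4] w 0.0221
```

View pics/s18.png

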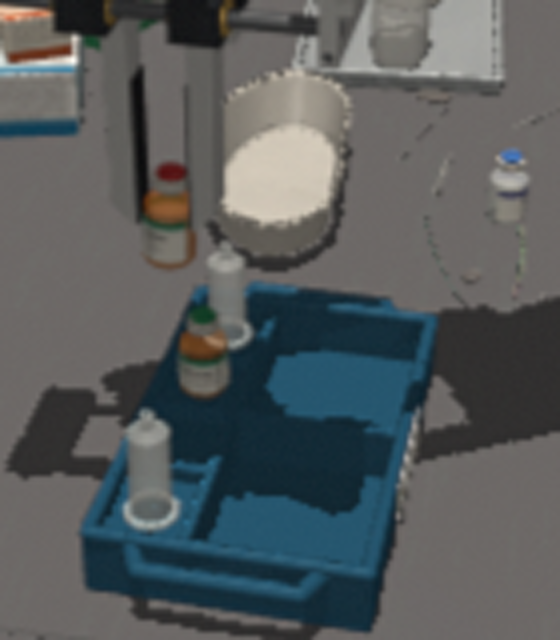

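View pics/t18.png

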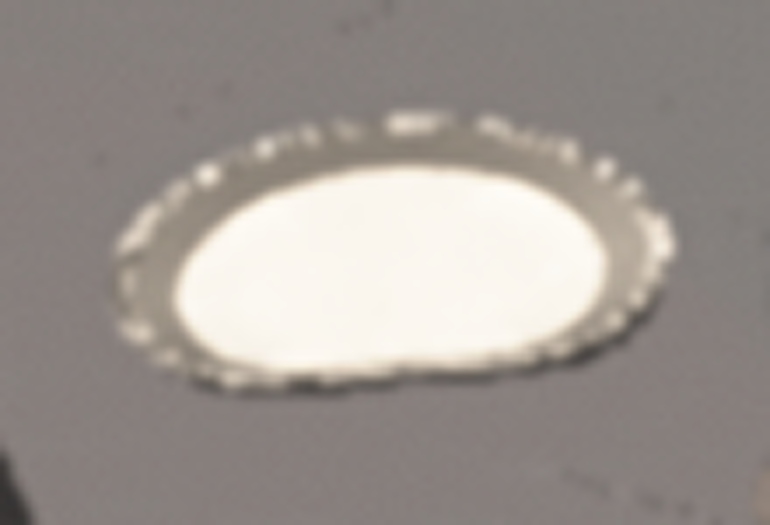

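Red vial is held upright (side crop (168,215)). The dish centre is ≈(0.576,0.082) with yaw ≈ +4°. Carry there while turning the jaws to lie along the dish's length.

```bash
python3 -m creep '[[1,[0,-0.3,0],3],[1,[0,-0.8,0],9],[1,[0,-1.4,0],16],[1,[0,-2.0,0.05],23],[1,[0,-2.6,0.1],30],[1,[0,-3.2,0.15],37],[1,[0,-3.8,0.2],44],[1,[0,-4.4,0.25],51],[1,[0,-5.0,0.3],58],[1,[0,-5.6,0.35],65],[1,[0,-6.2,0.4],72],[1,[0,-6.6,0.42],79]]';python3 -c "
from h import *
move([.576,.082,.12],94)"
```

```text
t: 31.5
eef_pos: [0.5745, 0.1017, 0.1198]
ee_rot: [0.46, 0.536, -0.467, 0.531]
force: [-0.3, -0.6, 0.4]
gripper_width: 0.022
t 31.5 tcp [0.5745 0.1017 0.1198] zyaw -82.0 tilt 0.69 d [-0.004, -0.031, 0.493] spin 4.04 j [ 0.03  0.28  1.57 -0.    1.31  1.46] F [-0.3 -0.6  0.4] w 0.022
```

```bash
python3 -m creep '[[1,[0,-0.03,0.3],4],[1,[0,-0.03,0.49],4],[1,[0.3,-0.03,0.49],4],[1,[0.7,-0.03,0.49],4],[1,[1.1,-0.03,0.49],4],[1,[1.5,-0.03,0.49],4],[1,[1.8,-0.03,0.49],4],[1,[1.9,-0.03,0.49],4],[1,[1.9,-0.03,0.49],4]]';python3 -c "
from h import *
t=grab('top');s=grab('side')
crop(s,'s19.png',200,140,330,270,5);crop(t,'t19.png',215,150,325,225,7)
move([.576,.082,-.004],94)"
```

```text
t: 32.25
eef_pos: [0.5732, 0.0825, 0.0415]
ee_rot: [0.477, 0.521, -0.486, 0.514]
force: [-0.6, -0.2, -0.7]
gripper_width: 0.0225
t 32.35 tcp [0.5755 0.0822 0.044 ] zyaw -85.9 tilt 0.67 d [1.199, 0.027, 0.004] spin 0.1 j [-0.    0.36  1.63 -0.    1.16  1.5 ] F [-0.5 -0.6 -0. ] w 0.0223
```

View pics/s19.png

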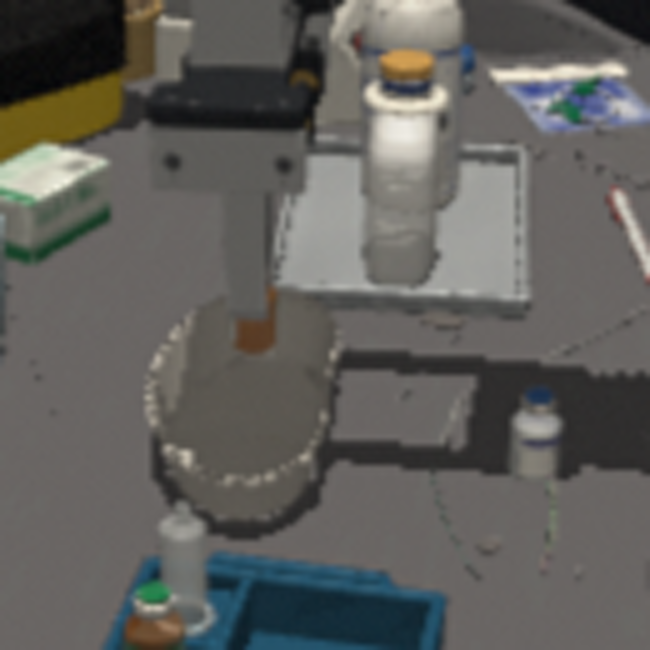

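View pics/t19.png

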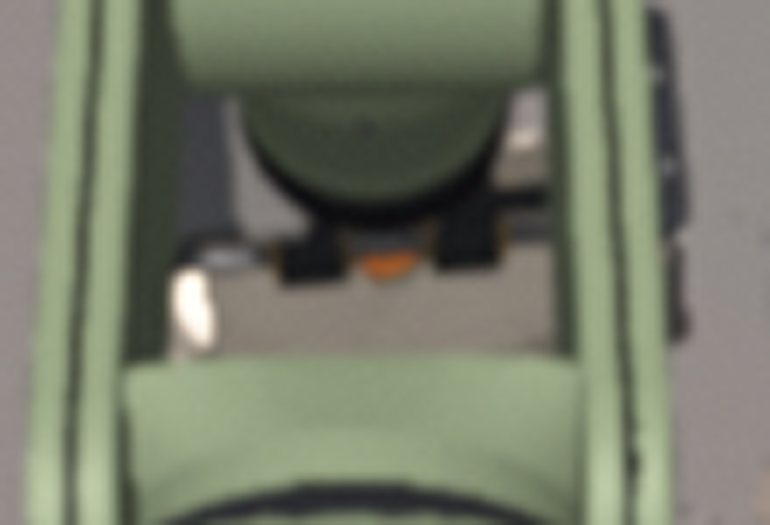

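```bash
python3 -m creep '[[1,[0.2,0.02,0],0],[1,[0.5,0.02,0],0],[1,[0.8,0.02,0],0],[1,[1.0,0.02,0],0],[1,[1.1,0.02,0],0],[1,[1.1,0.02,0],0],[1,[1.1,0.02,0],0]]'|grep -E "force|pos"; python3 -m creep '[[1,[0.04,0,0],0],[1,[0.08,0,0],0],[1,[0.08,0,0],0]]'|grep -E "force|pos"
```

```text
eef_pos: [0.5754, 0.0821, -0.0006]
force: [-0.4, -0.4, -0.3]
eef_pos: [0.5755, 0.0821, -0.0037]
force: [-0.4, -0.6, -0.3]
```

```bash
python3 -m creep '[[1,[0.02,0,0],0],[1,[0.04,0,0],0],[1,[0.04,0,0],0]]'|grep -E "force|pos"; python3 -m creep '[[1,[0.02,0,0],0],[1,[0.03,0,0],0],[1,[0.03,0,0],0]]'|grep -E "force|pos"
```

```text
eef_pos: [0.5755, 0.0821, -0.0053]
force: [-0.1, -0.1, -0.1]
eef_pos: [0.5754, 0.0821, -0.0066]
force: [-0.9, -0.3, -0.2]
```

```bash
python3 -m creep '[[1,[0.02,0,0],0],[1,[0.03,0,0],0],[1,[0.03,0,0],0]]'|grep -E "force|pos"; python3 -c "
from h import *
t=grab('top');s=grab('side')
crop(s,'s20.png',200,140,330,270,5)
print(proj(s,[.5755,.082,.005]),proj(s,[.5755,.082,.051]))"
```

```text
eef_pos: [0.5757, 0.0821, -0.0074]
force: [-0.3, 0.0, 1.6]
[249.7958054  224.29309558] [249.78785747 208.46771168]
```

View pics/s20.png

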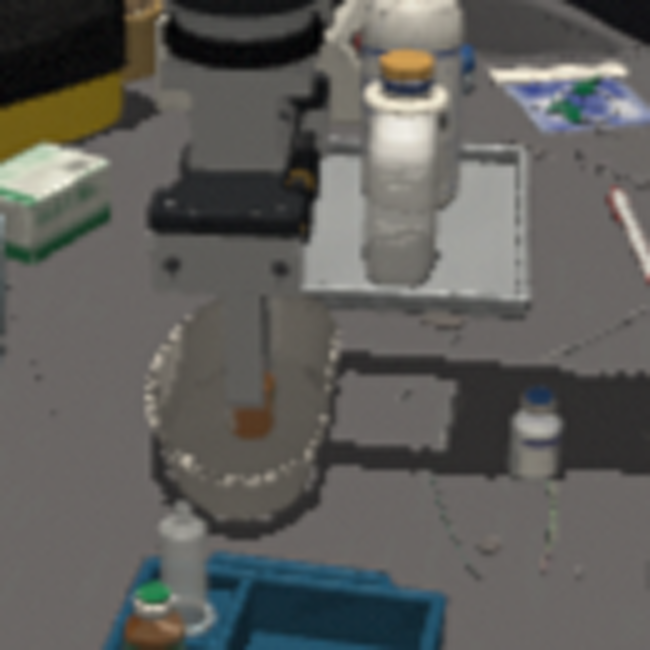

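Vial bottom is at the dish floor (crop (252,435)) with contact starting. Release it.

```bash
python3 -m creep '[[0.75,[0.01,0,0],0],[0.7,[0.01,0,0],0],[0.65,[0.01,0,0],0],[0.6,[0.01,0,0],0],[0.55,[0.01,0,0],0],[0.55,[0.01,0,0],0],[0.55,[0.01,0,0],0]]';python3 -m creep '[[0.55,[-0.2,0,0],0],[0.55,[-0.5,0,0],0],[0.55,[-1.0,0,0],0],[0.55,[-1.5,0,0],0],[0.55,[-2.0,0,0],0],[0.55,[-2.5,0,0],0],[0.55,[-2.8,0,0],0],[0.55,[-2.8,0,0],0]]';python3 -c "
from h import *
t=grab('top');s=grab('side')
crop(s,'s21.png',200,140,330,270,5)
b=blobs(t,(95,80,60),(125,255,255),(240,225,290,260),3);bs=blobs(s,(95,80,50),(130,255,255),(290,205,325,245),3);print(b,bs)
move([.4295,.095,.10],-2.5)"
```

```text
t: 34.62
eef_pos: [0.5756, 0.0821, -0.0079]
ee_rot: [0.478, 0.52, -0.485, 0.515]
force: [-0.3, -0.6, -1.0]
gripper_width: 0.0424
t: 35.28
eef_pos: [0.5803, 0.0825, 0.1088]
ee_rot: [0.48, 0.518, -0.483, 0.518]
force: [0.6, 0.1, 0.1]
gripper_width: 0.042
[] [([307.33, 218.53], 15, [305, 217, 6, 4])]
t 35.38 tcp [0.5772 0.0825 0.1046] zyaw -85.9 tilt 0.61 d [0.153, -3.66, -0.577] spin -83.41 j [-0.    0.3   1.58 -0.    1.27  1.5 ] F [ 0.5 -0.4  0.2] w 0.0423
```

View pics/s21.png

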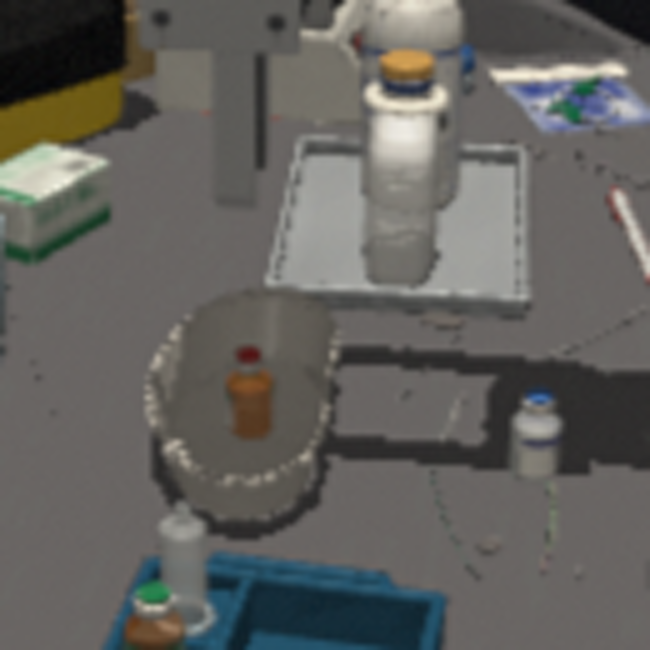

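The red vial stands in the dish (crop (250,395)). Now the blue vial, turning back to jaw-along-x on the way.

```bash
python3 -m creep '[[0.55,[0,-0.4,-0.1],-7],[0.55,[0,-0.8,-0.2],-14],[0.55,[0,-1.2,-0.3],-21],[0.55,[0,-1.6,-0.4],-28],[0.55,[0,-2.0,-0.45],-35],[0.55,[0,-2.4,-0.5],-42],[0.55,[0,-2.8,-0.55],-49],[0.55,[0,-3.2,-0.58],-56],[0.55,[0,-3.5,-0.58],-63],[0.55,[0,-3.66,-0.58],-70],[0.55,[0,-3.66,-0.58],-77],[0.55,[0,-3.66,-0.58],-83.4]]';python3 -c "
from h import *
move([.4298,.095,.05],-2.5)"
```

```text
t: 36.38
eef_pos: [0.4274, 0.0951, 0.1044]
ee_rot: [0.012, 0.712, -0.015, 0.702]
force: [-0.5, 0.2, 0.0]
gripper_width: 0.0424
t 36.38 tcp [0.4274 0.0951 0.1044] zyaw -2.2 tilt 0.82 d [1.359, 0.004, 0.08] spin 0.33 j [ 0.02 -0.    1.93 -0.    1.23  0.06] F [-0.5  0.2  0. ] w 0.0424
```

```bash
python3 -m creep '[[0.55,[0.3,0,0.06],0],[0.55,[0.7,0,0.06],0.3],[0.55,[1.1,0,0.06],0.3],[0.55,[1.3,0,0.06],0.3],[0.55,[1.4,0,0.06],0.3],[0.55,[1.4,0,0.06],0.3]]';python3 -c "
from h import *
t=grab('top');s=grab('side')
crop(s,'s22.png',250,140,370,260,5)
move([.4298,.095,-.007],-2.5)"
```

```text
t: 36.88
eef_pos: [0.4273, 0.0948, 0.0468]
ee_rot: [0.014, 0.713, -0.017, 0.701]
force: [-0.8, 0.9, 0.3]
gripper_width: 0.0426
t 36.98 tcp [0.4291 0.0949 0.0485] zyaw -2.5 tilt 0.82 d [1.386, 0.01, 0.035] spin 0.03 j [ 0.02  0.08  1.97 -0.    1.1   0.07] F [0.3 0.5 0.9] w 0.0423
```

View pics/s22.png

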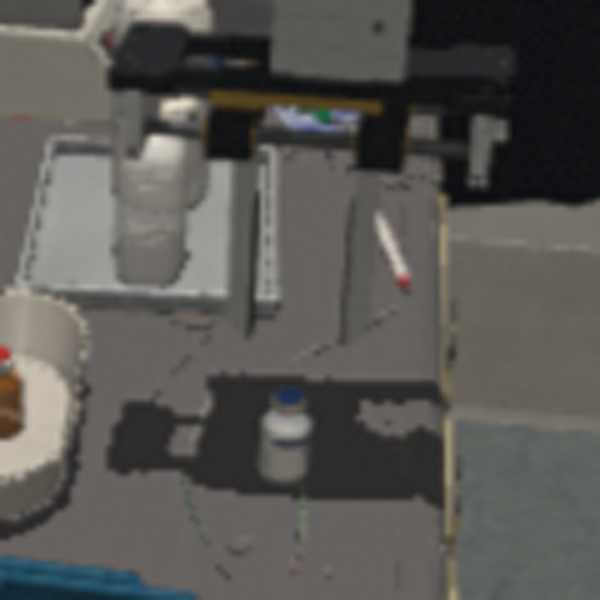

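```bash
python3 -m creep '[[0.55,[0.3,0,0.03],0],[0.55,[0.6,0,0.03],0],[0.55,[0.9,0,0.03],0],[0.55,[1.15,0,0.03],0],[0.55,[1.3,0,0.03],0],[0.55,[1.38,0,0.03],0],[0.55,[1.38,0,0.03],0]]'|grep -E "force|pos"; python3 -m creep '[[0.6,[0,0,0],0],[0.7,[0,0,0],0],[0.8,[0,0,0],0],[0.9,[0,0,0],0],[1,[0,0,0],0],[1,[0,0,0],0],[1,[0,0,0],0],[1,[0,0,0],0]]';python3 -c "
from h import *
t=grab('top');s=grab('side')
crop(s,'s23.png',250,140,370,260,5)
move([.4298,.095,.12],-2.5)"
```

```text
eef_pos: [0.4293, 0.0946, -0.007]
force: [-0.2, 0.6, 0.7]
t: 38.23
eef_pos: [0.4299, 0.0946, -0.0066]
ee_rot: [0.014, 0.712, -0.016, 0.702]
force: [0.3, -0.0, 3.5]
gripper_width: 0.0221
t 38.33 tcp [ 0.4299  0.0946 -0.0066] zyaw -2.5 tilt 0.81 d [-3.165, -0.003, -0.046] spin 0.03 j [ 0.02  0.18  2.   -0.    0.97  0.07] F [ 0.4 -0.3  5.2] w 0.0224
```

View pics/s23.png

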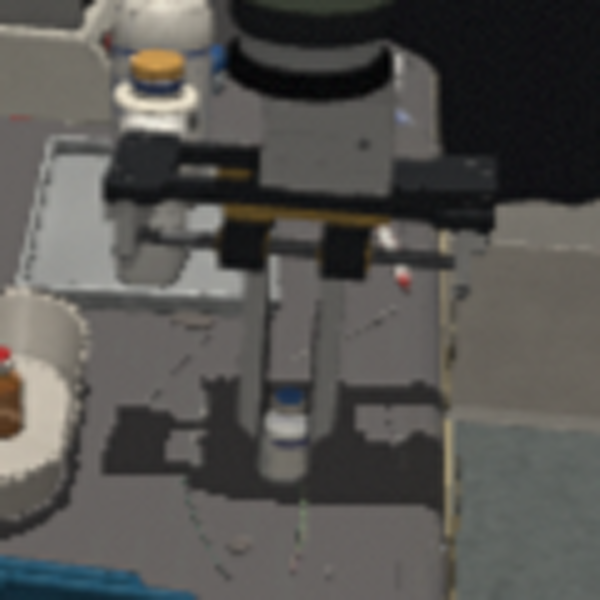

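```bash
python3 -m creep '[[1,[-0.1,0,0],0],[1,[-0.4,0,0],0],[1,[-0.8,0,0],0],[1,[-1.3,0,0],0],[1,[-1.8,0,0],0],[1,[-2.3,0,0],0],[1,[-2.8,0,0],0],[1,[-3.2,0.2,0.1],0],[1,[-3.2,0.6,0.3],0],[1,[-3.2,1.1,0.6],0],[1,[-3.2,1.6,0.9],0],[1,[-3.2,2.1,1.2],0]]' && python3 -m creep '[[1,[0,0.5,0.3],0],[1,[0,1.0,0.6],0],[1,[0,1.5,0.9],0],[1,[0,2.0,1.2],0],[1,[0,2.5,1.5],0],[1,[0,3.0,1.7],0],[1,[0,3.5,1.9],0],[1,[0,4.0,2.1],0],[1,[0,4.3,2.2],0],[1,[0,4.3,2.2],0]]';python3 -c "
from h import *
move([.5705,.367,.07],-2.5)"
```

```text
t: 39.33
eef_pos: [0.4831, 0.1776, 0.1202]
ee_rot: [0.014, 0.712, -0.017, 0.702]
force: [1.4, 0.5, 0.3]
gripper_width: 0.0222
t: 40.17
eef_pos: [0.5783, 0.3476, 0.1172]
ee_rot: [0.013, 0.712, -0.016, 0.701]
force: [-0.5, 0.5, -0.3]
gripper_width: 0.0224
t 40.17 tcp [0.5783 0.3476 0.1172] zyaw -2.4 tilt 0.9 d [1.181, 0.48, -0.196] spin 0.13 j [0.41 0.47 1.31 0.   1.37 0.45] F [-0.5  0.5 -0.3] w 0.0224
```

```bash
python3 -m creep '[[1,[0,0.25,-0.1],0],[1,[0,0.48,-0.19],0],[1,[0.2,0.48,-0.19],0],[1,[0.5,0.48,-0.19],0],[1,[0.9,0.48,-0.19],0],[1,[1.2,0.48,-0.19],0],[1,[1.4,0.48,-0.19],0],[1,[1.4,0.48,-0.19],0]]';python3 -c "
from h import *
t=grab('top');s=grab('side')
crop(s,'s24.png',180,200,270,300,8)
move([.5705,.367,.02],-2.5)
print(proj(s,[.5705,.367,.026]),proj(s,[.5705,.367,.034]))"
```

```text
t: 40.83
eef_pos: [0.5683, 0.3653, 0.0576]
ee_rot: [0.013, 0.714, -0.017, 0.7]
force: [-0.3, -0.1, -0.1]
gripper_width: 0.0221
t 40.93 tcp [0.5704 0.3665 0.0606] zyaw -2.4 tilt 0.97 d [1.016, 0.017, 0.02] spin 0.11 j [0.44 0.53 1.35 0.   1.28 0.48] F [0.1 0.  0.8] w 0.022
[225.70339971 289.9586022 ] [225.57935066 286.69052923]
```

View pics/s24.png

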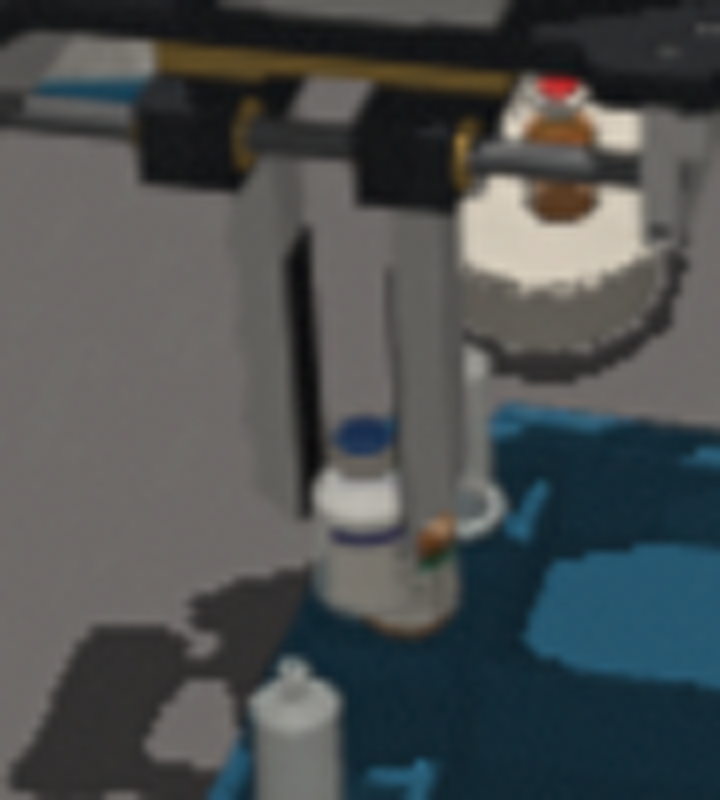

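```bash
python3 -m creep '[[1,[0.2,0.02,0.01],0],[1,[0.4,0.02,0.01],0],[1,[0.6,0.02,0.01],0],[1,[0.8,0.02,0.01],0],[1,[0.9,0.02,0.01],0],[1,[0.95,0.02,0.01],0],[1,[0.95,0.02,0.01],0]]'|grep -E "force|pos";python3 -m creep '[[1,[0.03,0,0],0],[1,[0.05,0,0],0],[1,[0.05,0,0],0]]'|grep -E "force|pos"
```

```text
eef_pos: [0.5695, 0.3669, 0.0216]
force: [0.4, 0.4, 0.5]
eef_pos: [0.5697, 0.3669, 0.0198]
force: [0.0, 0.0, -0.5]
```

```bash
python3 -m creep '[[1,[0.02,0,0],0],[1,[0.03,0,0],0],[1,[0.03,0,0],0]]'|grep -E "force|pos";python3 -m creep '[[1,[0.02,0,0],0],[1,[0.03,0,0],0],[1,[0.03,0,0],0]]'|grep -E "force|pos"
```

```text
eef_pos: [0.57, 0.3672, 0.0195]
force: [-1.2, -0.4, 3.4]
eef_pos: [0.57, 0.3674, 0.0194]
force: [-2.9, -1.4, 7.2]
```

Contact at the expected height, so release and rise.

```bash
python3 -m creep '[[0.75,[-0.02,0,0],0],[0.7,[-0.02,0,0],0],[0.65,[-0.02,0,0],0],[0.6,[-0.02,0,0],0],[0.55,[-0.02,0,0],0],[0.55,[-0.02,0,0],0],[0.55,[-0.02,0,0],0]]';python3 -m creep '[[0.55,[-0.2,0,0],0],[0.55,[-0.5,0,0],0],[0.55,[-1.0,0,0],0],[0.55,[-1.5,0,0],0],[0.45,[-2.0,0,0],0],[0.35,[-2.6,0,0],0],[0.3,[-3.2,0,0],0],[0.3,[-3.8,0,0],0],[0.3,[-4.4,0,0],0],[0.3,[-4.8,-0.3,0],0],[0.3,[-4.8,-0.9,-0.1],0],[0.3,[-4.8,-1.5,-0.2],0]]';python3 -c "
from h import *
t=grab('top');s=grab('side')
crop(s,'s25.png',180,200,270,300,8);crop(t,'t25.png',100,150,230,250,5)
move([.5213,-.125,.2],4)"
```

```text
t: 42.85
eef_pos: [0.57, 0.3673, 0.02]
ee_rot: [0.013, 0.713, -0.016, 0.701]
force: [0.9, -0.0, 0.2]
gripper_width: 0.0423
t: 43.85
eef_pos: [0.5638, 0.308, 0.2154]
ee_rot: [0.013, 0.711, -0.015, 0.703]
force: [0.2, -1.0, -0.6]
gripper_width: 0.0659
t 43.95 tcp [0.5626 0.3049 0.2138] zyaw -2.6 tilt 0.96 d [0.414, -10.78, -0.547] spin -6.56 j [0.36 0.33 1.3  0.   1.52 0.41] F [ 0.1  0.2 -0.7] w 0.0659
```

View pics/s25.png

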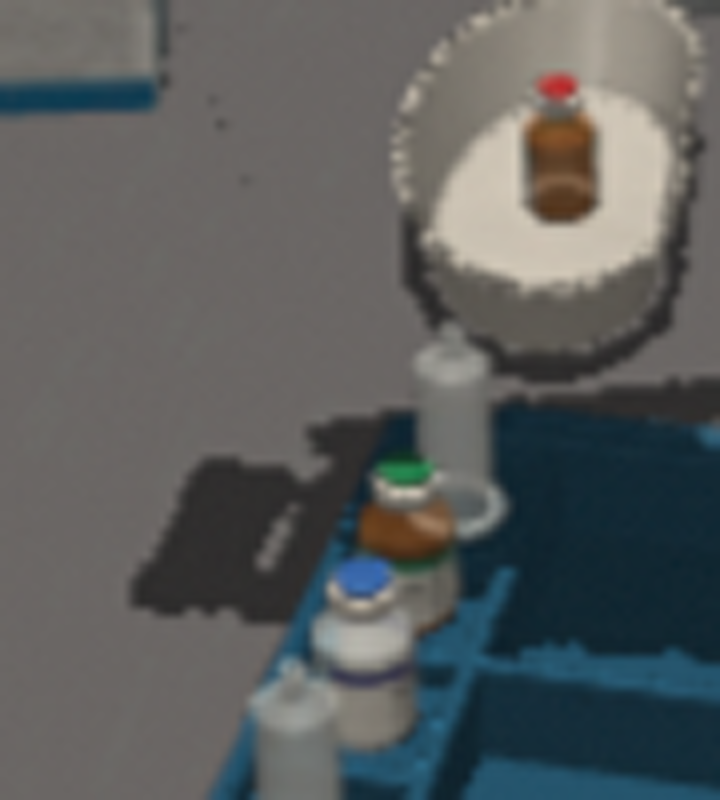

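View pics/t25.png

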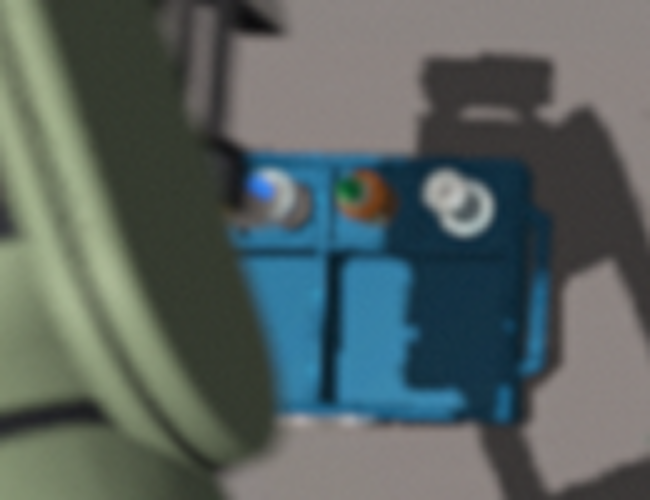

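Blue sits in the left pocket (side crop (362,655)), green is untouched, and red stands in the dish. Now I'll return the saline, gripping lower this time.

```bash
python3 -m creep '[[0.3,[0,-0.6,0],-0.6],[0.3,[0,-1.4,-0.1],-1.2],[0.3,[0,-2.2,-0.1],-1.8],[0.3,[0,-3.1,-0.2],-2.4],[0.3,[0,-4.0,-0.2],-3],[0.3,[0,-4.9,-0.3],-3.6],[0.3,[0,-5.8,-0.3],-4.2],[0.3,[0,-6.7,-0.4],-4.8],[0.3,[0,-7.6,-0.4],-5.4],[0.3,[0,-8.5,-0.5],-6],[0.3,[0,-9.3,-0.5],-6.6],[0.3,[0,-9.8,-0.55],-6.6]]';python3 -c "
from h import *
t=grab('top');s=grab('side')
move([.5213,-.125,.13],4)
a=blobs(t,(10,110,90),(30,255,255),(340,170,400,225),15);b=blobs(s,(10,100,80),(30,255,255),(260,140,300,170),15);print(a,b)
if a and b: print(tri(t,a[0][0],s,b[0][0]))
if b: print(plane(s,*b[0][0],.127))
"
```

```text
t: 44.95
eef_pos: [0.523, -0.0889, 0.2169]
ee_rot: [-0.026, 0.712, 0.022, 0.701]
force: [-0.0, 0.3, -0.8]
gripper_width: 0.066
t 45.05 tcp [ 0.523  -0.0888  0.2168] zyaw 3.8 tilt 0.95 d [2.175, -0.891, -0.067] spin -0.23 j [-0.32  0.09  1.58 -0.01  1.48 -0.39] F [-0.4  1.9 -0.2] w 0.0658
[] [([281.02, 152.77], 47, [277, 150, 9, 6])]
[ 0.52277413 -0.12013742  0.127     ]
```

```bash
python3 -m creep '[[0.3,[0,-0.4,0],0],[0.3,[0,-0.8,-0.03],0],[0.3,[0.3,-0.89,-0.05],0],[0.3,[0.8,-0.89,-0.05],0],[0.3,[1.3,-0.89,-0.05],0],[0.3,[1.8,-0.89,-0.05],0],[0.3,[2.1,-0.89,-0.05],0],[0.3,[2.1,-0.89,-0.05],0]]';python3 -c "
from h import *
t=grab('top');s=grab('side')
move([.5213,-.125,.038],4)
crop(s,'s26.png',220,90,340,210,5);crop(t,'t26.png',320,150,430,250,6)
"
```

```text
t: 45.72
eef_pos: [0.5191, -0.1225, 0.129]
ee_rot: [-0.024, 0.715, 0.023, 0.699]
force: [0.4, 0.7, -0.7]
gripper_width: 0.0659
t 45.82 tcp [ 0.5219 -0.124   0.1326] zyaw 3.8 tilt 0.98 d [2.366, -0.015, 0.024] spin -0.19 j [-0.39  0.17  1.67 -0.01  1.31 -0.45] F [0.1 0.9 0.2] w 0.0656
```

View pics/s26.png

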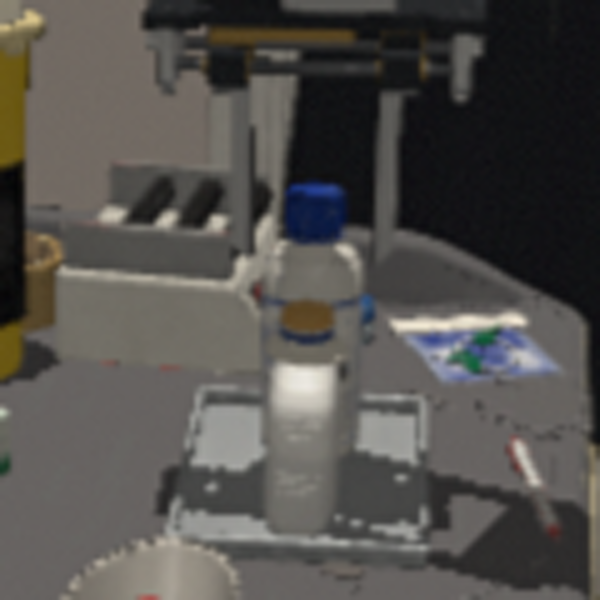

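View pics/t26.png

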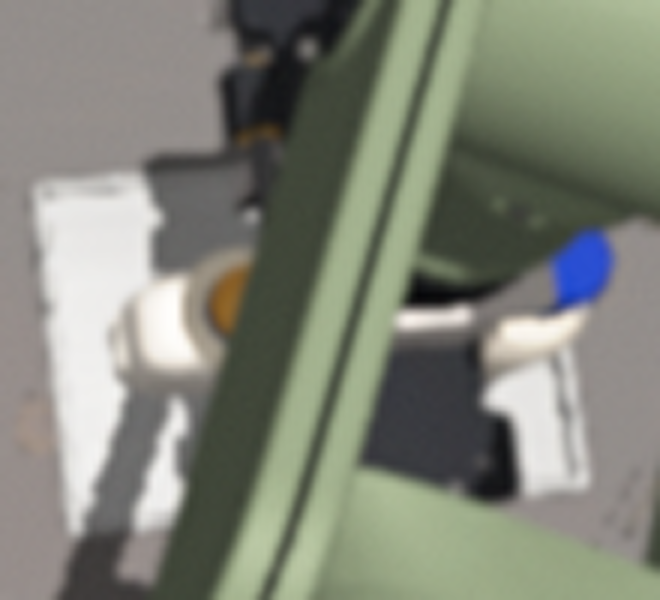

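```bash
python3 -m creep '[[0.3,[0.4,-0.02,0.02],0],[0.3,[0.9,-0.02,0.02],0],[0.3,[1.4,-0.02,0.02],0],[0.3,[1.8,-0.02,0.02],0],[0.3,[2.1,-0.02,0.02],0],[0.3,[2.3,-0.02,0.02],0],[0.3,[2.36,-0.02,0.02],0],[0.3,[2.36,-0.02,0.02],0]]'|grep -E "force|pos";python3 -m creep '[[0.4,[0,0,0],0],[0.5,[0,0,0],0],[0.6,[0,0,0],0],[0.7,[0,0,0],0],[0.8,[0,0,0],0],[0.8,[0,0,0],0],[0.8,[0,0,0],0],[0.8,[0,0,0],0],[0.8,[0,0,0],0],[0.8,[0,0,0],0]]';python3 -c "
from h import *
t=grab('top');s=grab('side')
move([.5213,-.125,.038],4)
crop(s,'s27.png',220,90,340,210,5)
"
```

```text
eef_pos: [0.5215, -0.1252, 0.0385]
force: [0.5, -0.0, -0.8]
t: 47.32
eef_pos: [0.5224, -0.1256, 0.0394]
ee_rot: [-0.025, 0.712, 0.022, 0.702]
force: [-0.7, 0.1, 5.9]
gripper_width: 0.0457
t 47.42 tcp [ 0.5224 -0.1256  0.0394] zyaw 3.8 tilt 0.89 d [0.034, 0.016, -0.025] spin -0.18 j [-0.39  0.29  1.74 -0.01  1.12 -0.45] F [ 0.1 -1.3  5.4] w 0.046
```

View pics/s27.png

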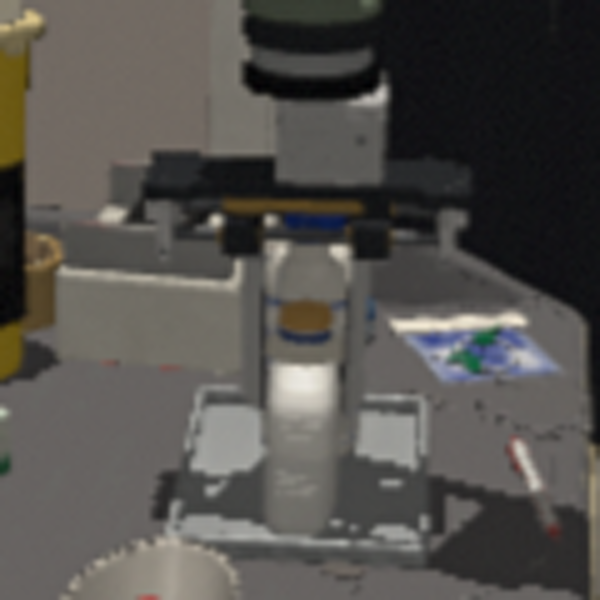

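```bash
python3 -m creep '[[0.8,[-0.1,0,0],0],[0.8,[-0.3,0,0],0],[0.8,[-0.6,0,0],0],[0.8,[-1.0,0,0],0],[0.8,[-1.5,0,0],0],[0.8,[-2.0,0,0],0],[0.8,[-2.5,0,0],0],[0.8,[-3.0,0.1,0],0],[0.8,[-3.2,0.4,0],0],[0.8,[-3.2,0.8,0],0],[0.8,[-3.2,1.3,0],0],[0.8,[-3.2,1.8,0],0]]';python3 -c "
from h import *
t=grab('top');s=grab('side')
move([.504,.3005,.165],-2.5)
crop(s,'s28.png',200,90,340,240,4)
"
```

```text
t: 48.42
eef_pos: [0.5189, -0.0517, 0.1672]
ee_rot: [-0.025, 0.712, 0.022, 0.702]
force: [0.2, -0.2, -2.7]
gripper_width: 0.0461
t 48.52 tcp [ 0.5184 -0.0497  0.1667] zyaw 4.0 tilt 0.92 d [0.013, 8.76, 0.255] spin 6.51 j [-0.26  0.11  1.67 -0.01  1.38 -0.32] F [ 0.5  0.4 -1.1] w 0.0457
```

View pics/s28.png

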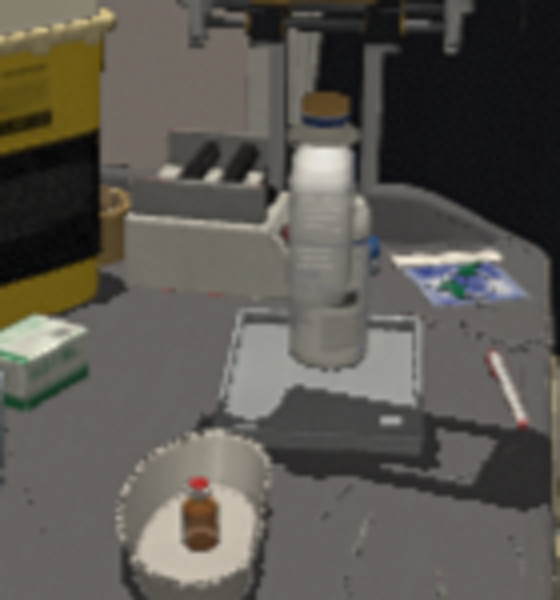

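```bash
python3 -m creep '[[0.8,[0,0.5,0],0.5],[0.8,[0,1.1,0],1],[0.8,[0,1.7,0],1.5],[0.8,[0,2.3,0],2],[0.8,[0,2.9,0],2.5],[0.8,[0,3.5,0],3],[0.8,[0,4.1,0.05],3.5],[0.8,[0,4.7,0.1],4],[0.8,[0,5.3,0.1],4.5],[0.8,[0,5.9,0.15],5],[0.8,[0,6.5,0.2],5.5],[0.8,[0,7.1,0.2],6]]' && python3 -c "
from h import *
move([.504,.3005,.165],-2.5)"
```

```text
t: 49.52
eef_pos: [0.5064, 0.2349, 0.1655]
ee_rot: [0.011, 0.713, -0.014, 0.701]
force: [0.4, -0.2, -0.8]
gripper_width: 0.0459
t 49.52 tcp [0.5064 0.2349 0.1655] zyaw -2.0 tilt 0.94 d [0.006, 1.637, -0.117] spin 0.48 j [ 0.28  0.19  1.58 -0.    1.39  0.31] F [ 0.4 -0.2 -0.8] w 0.0459
```

```bash
python3 -m creep '[[0.8,[0,0.5,0],0.5],[0.8,[0,1.0,-0.1],0.5],[0.8,[0,1.4,-0.1],0.5],[0.8,[0,1.64,-0.1],0.5],[0.8,[0.4,1.64,-0.1],0.5],[0.8,[0.9,1.64,-0.1],0.5],[0.8,[1.4,1.64,-0.1],0.5],[0.8,[1.8,1.64,-0.1],0.5],[0.8,[2.0,1.64,-0.1],0.5],[0.8,[2.0,1.64,-0.1],0.5]]' && python3 -c "
from h import *
t=grab('top');s=grab('side')
move([.504,.3005,.0424],-2.5)
crop(s,'s29.png',190,160,310,300,5);crop(t,'t29.png',110,160,220,245,7)
for y in (-.0385,.0385): print(proj(t,[.504,.3005+y,.043]))
"
```

```text
t: 50.35
eef_pos: [0.5015, 0.2989, 0.0826]
ee_rot: [0.013, 0.714, -0.018, 0.7]
force: [0.2, 0.9, -0.5]
gripper_width: 0.0459
t 50.45 tcp [0.5038 0.3    0.0856] zyaw -2.5 tilt 0.93 d [1.079, 0.017, 0.02] spin -0.04 j [0.39 0.33 1.58 0.   1.25 0.43] F [ 0.7  0.6 -0.1] w 0.0459
[197.71670329 215.38816512]
[166.2725438  215.95966564]
```

View pics/s29.png

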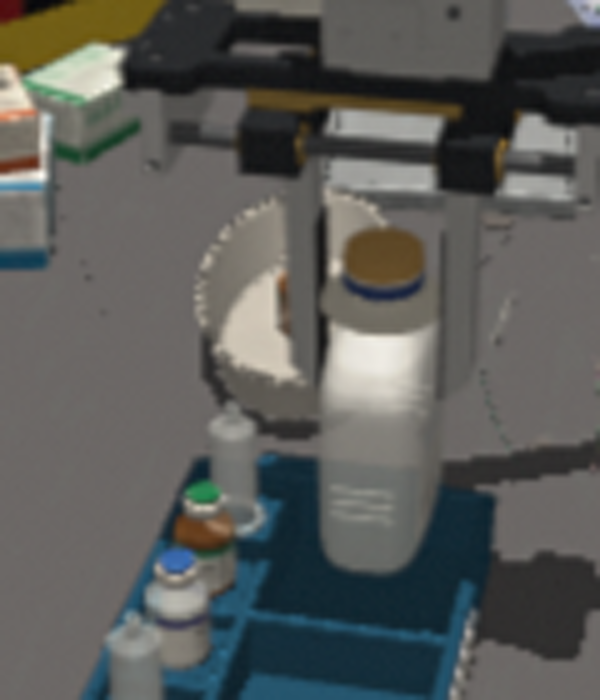

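View pics/t29.png

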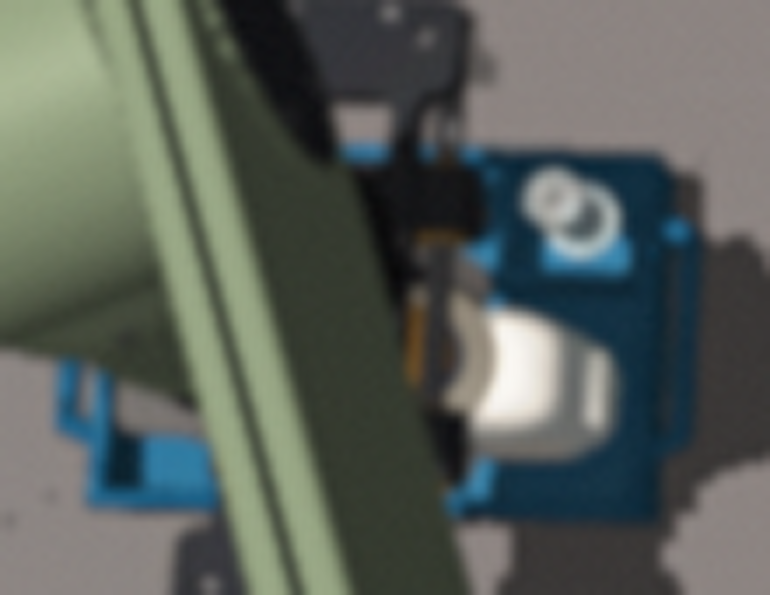

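```bash
python3 -m creep '[[0.8,[0.2,0.01,0.01],0],[0.8,[0.4,0.01,0.01],0],[0.8,[0.6,0.01,0.01],0],[0.8,[0.8,0.01,0.01],0],[0.8,[0.95,0.01,0.01],0],[0.8,[1.0,0.01,0.01],0],[0.8,[1.0,0.01,0.01],0]]'|grep -E "force|pos";python3 -m creep '[[0.8,[0.03,0,0],0],[0.8,[0.05,0,0],0],[0.8,[0.05,0,0],0]]'|grep -E "force|pos"
```

```text
eef_pos: [0.5027, 0.2999, 0.0444]
force: [0.2, 0.3, -1.0]
eef_pos: [0.503, 0.3, 0.0427]
force: [0.3, 0.5, -1.4]
```

```bash
python3 -m creep '[[0.8,[0.02,0,0],0],[0.8,[0.04,0,0],0],[0.8,[0.04,0,0],0]]'|grep -E "force|pos";python3 -m creep '[[0.8,[0.02,0,0],0],[0.8,[0.03,0,0],0],[0.8,[0.03,0,0],0]]'|grep -E "force|pos"
```

```text
eef_pos: [0.5035, 0.3002, 0.0425]
force: [-2.2, -1.8, 5.3]
eef_pos: [0.504, 0.3004, 0.0425]
force: [-1.8, -0.9, 6.4]
```

```bash
python3 -m creep '[[0.7,[-0.02,0,0],0],[0.6,[-0.02,0,0],0],[0.5,[-0.02,0,0],0],[0.4,[-0.02,0,0],0],[0.3,[-0.02,0,0],0],[0.3,[-0.02,0,0],0],[0.3,[-0.02,0,0],0],[0.3,[-0.02,0,0],0]]';python3 -m creep '[[0.3,[-0.2,0,0],0],[0.3,[-0.5,0,0],0],[0.3,[-1.0,0,0],0],[0.3,[-1.6,0,0],0],[0.3,[-2.3,0,0],0],[0.2,[-3.0,0,0],0],[0.1,[-3.7,0,0],0],[0,[-4.3,0,0],0],[0,[-4.6,-0.4,0],0],[0,[-4.6,-1.0,0],0],[0,[-4.6,-1.7,0],0],[0,[-4.6,-2.4,0],0]]';python3 -c "
from h import *
t=grab('top');s=grab('side')
move([.5285,-.225,.23],4)
crop(s,'s30.png',190,160,310,300,5);crop(t,'t30.png',110,160,220,245,7)
"
```

```text
t: 52.45
eef_pos: [0.504, 0.3004, 0.0432]
ee_rot: [0.014, 0.712, -0.017, 0.702]
force: [0.2, 0.5, 0.1]
gripper_width: 0.0658
t: 53.45
eef_pos: [0.503, 0.2048, 0.2299]
ee_rot: [0.014, 0.711, -0.017, 0.703]
force: [-0.2, 0.2, 0.0]
gripper_width: 0.0939
t 53.55 tcp [0.503  0.2024 0.2296] zyaw -2.8 tilt 0.78 d [0.039, -10.642, 1.15] spin -6.75 j [ 0.22  0.11  1.54 -0.    1.51  0.27] F [ 0.2 -0.5  0.2] w 0.0939
```

View pics/s30.png

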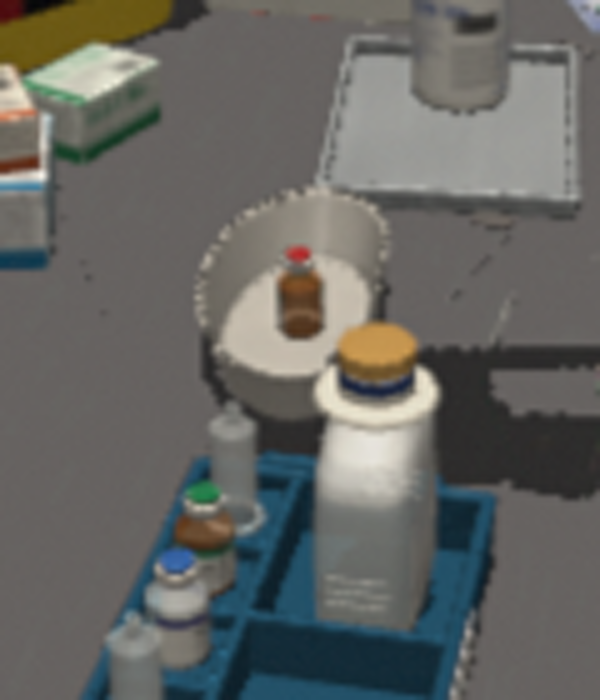

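View pics/t30.png

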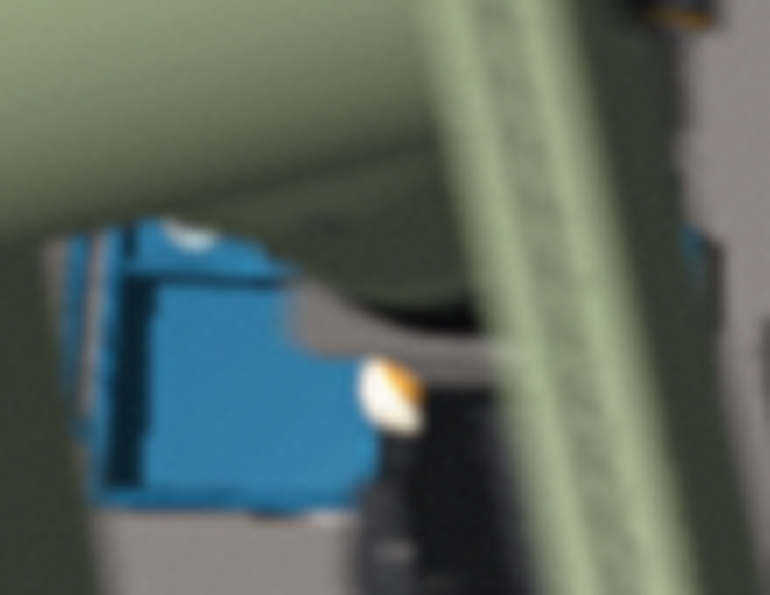

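```bash
python3 -m creep '[[0,[0,-0.8,0.1],-0.6],[0,[0,-1.6,0.2],-1.2],[0,[0,-2.4,0.3],-1.8],[0,[0,-3.3,0.4],-2.4],[0,[0,-4.2,0.5],-3],[0,[0,-5.1,0.6],-3.6],[0,[0,-6.0,0.7],-4.2],[0,[0,-6.9,0.8],-4.8],[0,[0,-7.8,0.9],-5.4],[0,[0,-8.7,1.0],-6],[0,[0,-9.5,1.1],-6.7],[0,[0,-10.1,1.15],-6.7]]';python3 -c "
from h import *
t=grab('top');s=grab('side')
a=blobs(t,(108,120,50),(125,255,255),(390,170,440,230),20);b=blobs(s,(108,110,30),(125,255,255),(265,110,300,150),20);print(a,b)
if a and b: print(tri(t,a[0][0],s,b[0][0]))
if b: print(plane(s,*b[0][0],.153))
move([.5287,-.225,.15],4)"
```

```text
t: 54.55
eef_pos: [0.5302, -0.2057, 0.2326]
ee_rot: [-0.026, 0.711, 0.022, 0.703]
force: [-0.4, 1.1, 0.3]
gripper_width: 0.094
[([411.63, 193.89], 228, [403, 186, 18, 16])] [([282.59, 131.72], 129, [277, 126, 13, 12])]
(array([ 0.53067082, -0.2277205 ,  0.15361651]), np.float64(0.001105671072016597))
[ 0.53142772 -0.2298512   0.153     ]
t 54.65 tcp [ 0.5301 -0.2066  0.2323] zyaw 3.7 tilt 0.75 d [2.06, -0.444, -0.04] spin -0.3 j [-0.52  0.16  1.48 -0.01  1.51 -0.58] F [ 1.1 -0.4  0.1] w 0.094
```

```bash
python3 -m creep '[[0,[0,-0.3,0],0],[0,[0,-0.48,-0.01],0],[0,[0.2,-0.48,-0.01],0],[0,[0.6,-0.48,-0.01],0],[0,[1.1,-0.48,-0.01],0],[0,[1.6,-0.48,-0.01],0],[0,[2.0,-0.48,-0.01],0],[0,[2.0,-0.48,-0.01],0]]';python3 -c "
from h import *
t=grab('top');s=grab('side')
crop(s,'s31.png',220,60,360,210,4)
move([.53,-.2265,.068],4)"
```

```text
t: 55.32
eef_pos: [0.5272, -0.2234, 0.1477]
ee_rot: [-0.024, 0.713, 0.023, 0.7]
force: [-0.1, 0.1, -0.7]
gripper_width: 0.0938
t 55.42 tcp [ 0.5297 -0.2251  0.1518] zyaw 3.8 tilt 0.79 d [2.095, -0.025, 0.033] spin -0.24 j [-0.54  0.23  1.56 -0.01  1.36 -0.61] F [-0.  -0.2 -0.2] w 0.0944
```

View pics/s31.png

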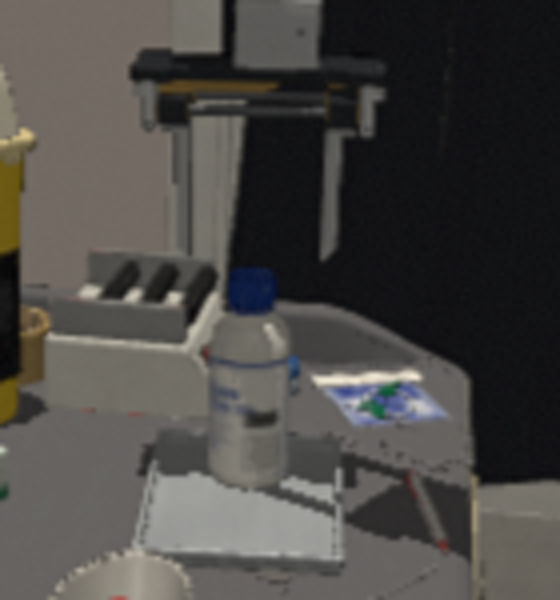

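```bash
python3 -m creep '[[0,[0.3,-0.02,0.03],0],[0,[0.7,-0.02,0.03],0],[0,[1.1,-0.02,0.03],0],[0,[1.5,-0.02,0.03],0],[0,[1.8,-0.02,0.03],0],[0,[2.0,-0.02,0.03],0],[0,[2.1,-0.02,0.03],0],[0,[2.1,-0.02,0.03],0]]'|grep -E "force|pos";python3 -m creep '[[0.1,[0,0,0],0],[0.2,[0,0,0],0],[0.3,[0,0,0],0],[0.4,[0,0,0],0],[0.5,[0,0,0],0],[0.6,[0,0,0],0],[0.7,[0,0,0],0],[0.7,[0,0,0],0],[0.7,[0,0,0],0],[0.7,[0,0,0],0]]';python3 -c "
from h import *
t=grab('top');s=grab('side')
crop(s,'s32.png',220,60,360,210,4)
move([.53,-.2265,.068],4)"
```

```text
eef_pos: [0.5296, -0.2261, 0.0671]
force: [-0.6, -0.4, 0.3]
t: 56.92
eef_pos: [0.5298, -0.2264, 0.0676]
ee_rot: [-0.025, 0.711, 0.021, 0.702]
force: [-0.9, 0.5, 3.4]
gripper_width: 0.0604
t 57.02 tcp [ 0.5298 -0.2263  0.0676] zyaw 3.8 tilt 0.81 d [-0.01, -0.005, 0.005] spin -0.23 j [-0.55  0.32  1.63 -0.01  1.2  -0.61] F [ 0.  -0.5  4.4] w 0.0604
```

View pics/s32.png

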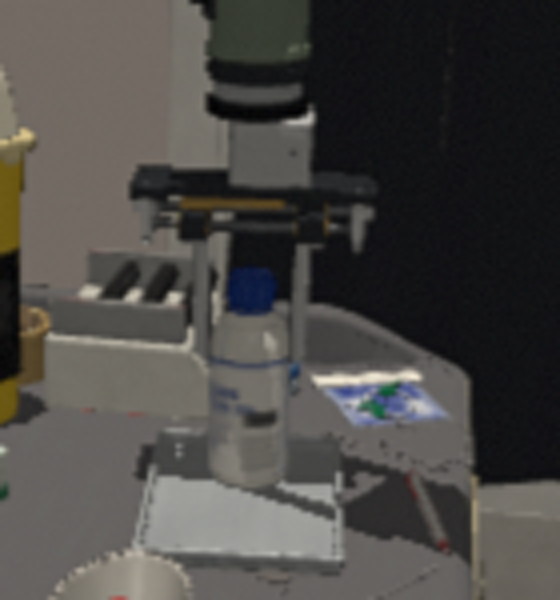

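```bash
python3 -m creep '[[0.7,[-0.1,0,0],0],[0.7,[-0.3,0,0],0],[0.7,[-0.6,0,0],0],[0.7,[-1.0,0,0],0],[0.7,[-1.5,0,0],0],[0.7,[-2.0,0,0],0],[0.7,[-2.5,0,0],0],[0.7,[-3.0,0,0],0],[0.7,[-3.5,0,0],0],[0.7,[-4.0,0.1,0],0],[0.7,[-4.3,0.4,0],0],[0.7,[-4.3,0.8,0],0]]'&& python3 -m creep '[[0.7,[0,0.6,0],0],[0.7,[0,1.2,0],0.5],[0.7,[0,1.8,0],1],[0.7,[0,2.4,0],1.5],[0.7,[0,3.0,0],2],[0.7,[0,3.6,0],2.5],[0.7,[0,4.2,0],3],[0.7,[0,4.8,0],3.5],[0.7,[0,5.4,0],4],[0.7,[0,6.0,0],4.5],[0.7,[0,6.6,0],5],[0.7,[0,7.2,0],5.5]]';python3 -c "
from h import *
move([.51,.395,.24],-2.5)"
```

```text
t: 58.02
eef_pos: [0.5318, -0.1942, 0.2434]
ee_rot: [-0.026, 0.709, 0.02, 0.704]
force: [-0.1, 0.7, -2.8]
gripper_width: 0.0608
t: 59.02
eef_pos: [0.5112, 0.0957, 0.2395]
ee_rot: [0.008, 0.71, -0.014, 0.704]
force: [0.7, -0.2, -2.2]
gripper_width: 0.0609
t 59.02 tcp [0.5112 0.0957 0.2395] zyaw -1.8 tilt 0.73 d [-0.075, 7.478, -0.262] spin 0.71 j [ 0.02  0.05  1.58 -0.01  1.52  0.06] F [ 0.7 -0.2 -2.2] w 0.0609
```

```bash
python3 -m creep '[[0.7,[0,0.6,0],0],[0.7,[0,1.2,0],0.7],[0.7,[0,1.8,-0.1],0.7],[0.7,[0,2.4,-0.1],0.7],[0.7,[0,3.0,-0.1],0.7],[0.7,[0,3.6,-0.1],0.7],[0.7,[0,4.2,-0.2],0.7],[0.7,[0,4.8,-0.2],0.7],[0.7,[0,5.4,-0.2],0.7],[0.7,[0,6.0,-0.25],0.7],[0.7,[0,6.5,-0.25],0.7],[0.7,[0,6.9,-0.25],0.7]]';python3 -c "
from h import *
move([.51,.395,.24],-2.5)"
```

```text
t: 60.02
eef_pos: [0.5069, 0.3742, 0.2353]
ee_rot: [0.011, 0.712, -0.018, 0.702]
force: [0.3, 0.0, -2.9]
gripper_width: 0.0606
t 60.02 tcp [0.5069 0.3742 0.2353] zyaw -2.4 tilt 0.91 d [-0.124, 0.521, 0.055] spin 0.15 j [ 0.5   0.3   1.3  -0.    1.56  0.54] F [ 0.3  0.  -2.9] w 0.0606
```

Lower to underside ≈ 0.06 and check against the bay.

```bash
python3 -m creep '[[0.7,[0,0.3,0.05],0],[0.7,[0,0.52,0.08],0],[0.7,[0.2,0.52,0.08],0],[0.7,[0.6,0.52,0.08],0],[0.7,[1.1,0.52,0.08],0],[0.7,[1.6,0.52,0.08],0],[0.7,[2.1,0.52,0.08],0],[0.7,[2.5,0.52,0.08],0],[0.7,[2.7,0.52,0.08],0],[0.7,[2.7,0.52,0.08],0]]';python3 -c "
from h import *
t=grab('top');s=grab('side')
crop(s,'s33.png',180,180,320,340,4);crop(t,'t33.png',110,160,220,245,7)
move([.51,.395,.0706],-2.5)
print(proj(t,[.51,.395-.031,.055]),proj(s,[.51,.395,.055]))"
```

```text
t: 60.85
eef_pos: [0.5073, 0.3918, 0.1235]
ee_rot: [0.01, 0.713, -0.019, 0.7]
force: [0.1, 0.2, -3.0]
gripper_width: 0.0605
t 60.95 tcp [0.5097 0.3935 0.1272] zyaw -2.4 tilt 0.92 d [1.414, 0.052, 0.025] spin 0.12 j [ 0.52  0.4   1.39 -0.    1.37  0.57] F [-0.4  0.3 -3.4] w 0.0603
[154.55078097 213.1486764 ] [254.40174527 291.02559178]
```

View pics/s33.png

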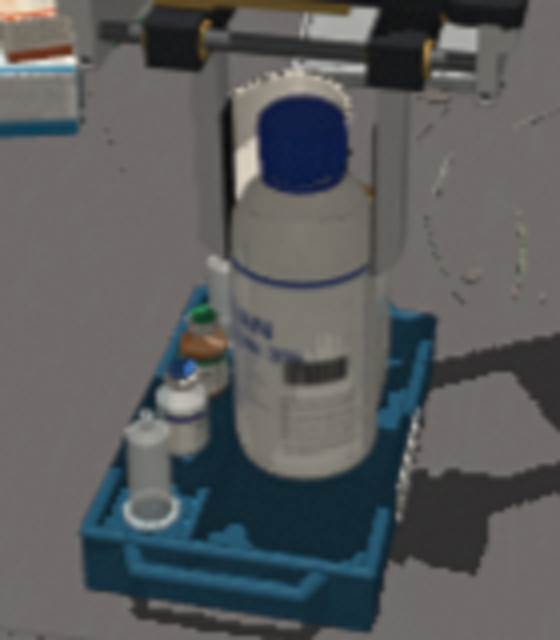

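View pics/t33.png

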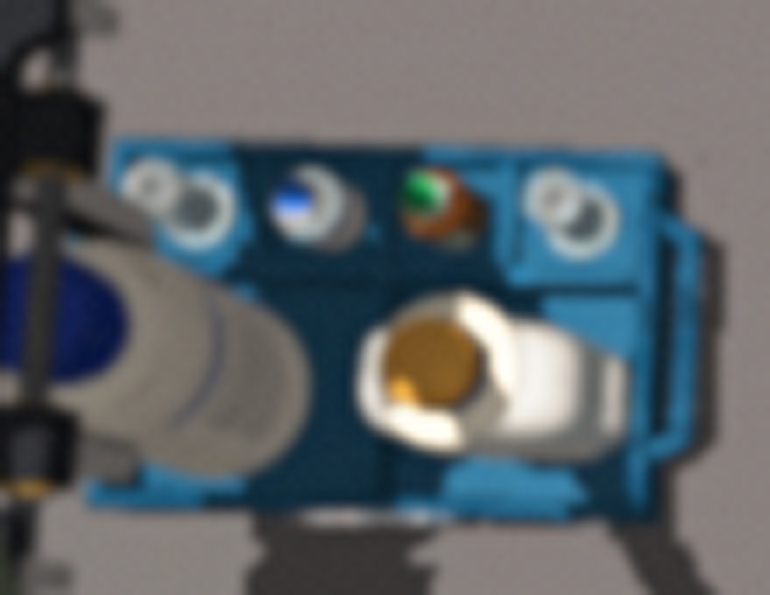

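```bash
python3 -m creep '[[0.7,[0.2,0.03,0.02],0],[0.7,[0.5,0.03,0.02],0],[0.7,[0.8,0.03,0.02],0],[0.7,[1.0,0.03,0.02],0],[0.7,[1.2,0.03,0.02],0],[0.7,[1.3,0.03,0.02],0],[0.7,[1.35,0.03,0.02],0],[0.7,[1.35,0.03,0.02],0]]'|grep -E "force|pos";python3 -m creep '[[0.7,[0.03,0,0],0],[0.7,[0.05,0,0],0],[0.7,[0.05,0,0],0]]'|grep -E "force|pos"
```

```text
eef_pos: [0.5094, 0.3939, 0.0723]
force: [-0.5, -0.6, -2.5]
eef_pos: [0.5098, 0.3941, 0.0708]
force: [0.2, -0.7, -2.6]
```

```bash
python3 -m creep '[[0.7,[0.02,0,0],0],[0.7,[0.04,0,0],0],[0.7,[0.04,0,0],0]]'|grep -E "force|pos";python3 -m creep '[[0.7,[0.02,0,0],0],[0.7,[0.03,0,0],0],[0.7,[0.03,0,0],0]]'|grep -E "force|pos"
```

```text
eef_pos: [0.51, 0.3945, 0.0707]
force: [-2.4, -1.4, 4.1]
eef_pos: [0.51, 0.3948, 0.0707]
force: [-3.3, -1.9, 5.5]
```

```bash
python3 -m creep '[[0.5,[-0.02,0,0],0],[0.4,[-0.02,0,0],0],[0.3,[-0.02,0,0],0],[0.2,[-0.02,0,0],0],[0.1,[-0.02,0,0],0],[0.1,[-0.02,0,0],0],[0.1,[-0.02,0,0],0],[0.1,[-0.02,0,0],0]]';python3 -m creep '[[0.1,[-0.2,0,0],0],[0.1,[-0.5,0,0],0],[0.1,[-1.0,0,0],0],[0.1,[-1.6,0,0],0],[0.1,[-2.2,0,0],0],[0.1,[-2.8,0,0],0],[0.1,[-3.4,0,0],0],[0.1,[-4.0,0,0],0],[0.1,[-4.4,0,-0.2],0],[0.1,[-4.4,0,-0.8],0],[0.1,[-4.4,0.3,-1.6],0],[0.1,[-4.4,0.7,-2.4],0]]'; python3 -m creep '[[0.1,[0,0.8,-0.6],0],[0.1,[0,1.4,-1.2],0],[0.1,[0,1.8,-1.6],0],[0.1,[0,1.8,-1.6],0],[0.1,[0,1.8,-1.6],0]]';python3 -c "
from h import *
t=grab('top');s=grab('side')
cv2.imwrite('pics/s34.png',s['img']);crop(s,'s34c.png',180,180,320,340,4);crop(t,'t34.png',110,160,320,245,3.8)
move([.51,.395,.0706],-2.5)"
```

```text
t: 63.03
eef_pos: [0.5102, 0.3948, 0.0716]
ee_rot: [0.012, 0.711, -0.018, 0.703]
force: [0.4, -1.1, 0.3]
gripper_width: 0.0846
t: 64.03
eef_pos: [0.4178, 0.4279, 0.2509]
ee_rot: [0.013, 0.71, -0.018, 0.704]
force: [-0.4, 0.1, 0.5]
gripper_width: 0.0848
t: 64.45
eef_pos: [0.3564, 0.5035, 0.2525]
ee_rot: [0.013, 0.71, -0.017, 0.704]
force: [0.0, 0.4, 0.7]
gripper_width: 0.0845
t 64.55 tcp [0.3578 0.5022 0.2519] zyaw -2.6 tilt 0.57 d [4.518, -2.48, 3.956] spin -0.06 j [0.81 0.26 1.32 0.   1.57 0.86] F [ 0.9 -0.   0.6] w 0.0847
```

View pics/s34c.png

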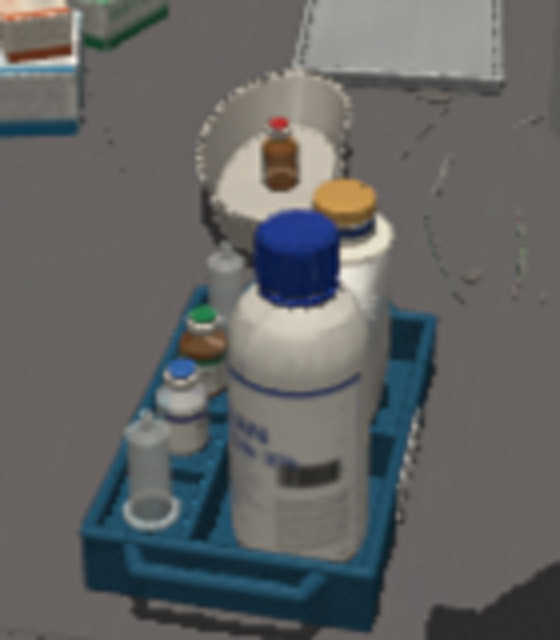

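View pics/t34.png

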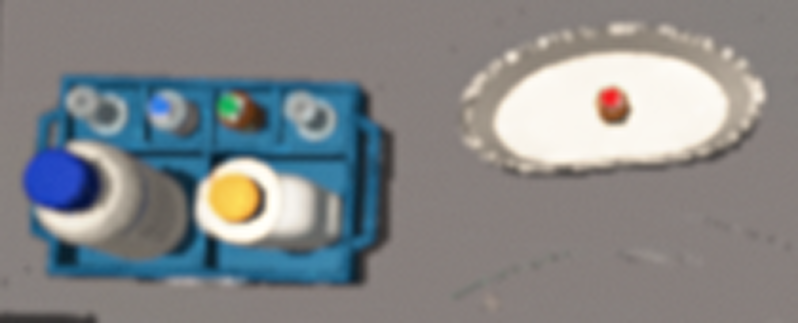

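Everything is in place in both views. I'll check the cap heights numerically, then hand in.

Run:
```python
from h import *
np.set_printoptions(precision=4,suppress=True)
t=grab('top');s=grab('side')
Q={'perox':((108,120,50),(125,255,255),(110,190,150,225),(235,225,280,260)),
'tan':((10,110,100),(30,255,255),(150,195,190,225),(255,220,280,240)),
'red':((0,150,90),(8,255,255),(255,175,290,200),(240,205,260,220)),
'green':((60,100,50),(85,255,255),(160,175,190,200),(220,250,245,270)),
'blue':((100,110,90),(118,255,255),(145,180,160,195),(218,266,232,278))}
for n,(lo,hi,rt,rs) in Q.items():
    a=max(blobs(t,lo,hi,rt,3),key=lambda x:x[1]);b=max(blobs(s,lo,hi,rs,3),key=lambda x:x[1])
    print(n,a[0],a[1],b[0],b[1],*tri(t,a[0],s,b[0]))
arm.close_job()
```

```text
perox [125.3, 207.03] 247 [253.96, 243.93] 424 [0.5117 0.3948 0.1566] 0.0006545425056712715
tan [171.39, 211.72] 137 [266.0, 229.71] 132 [0.5035 0.3028 0.1299] 0.00042956058875588405
red [269.94, 185.65] 17 [249.29, 210.43] 7 [0.5755 0.0835 0.046 ] 0.0019915728006956275
green [169.12, 187.21] 24 [230.05, 257.9] 20 [0.5702 0.3252 0.0717] 0.00027430970860563834
blue [150.1, 185.97] 126 [223.2, 271.26] 46 [0.5733 0.3703 0.0729] 0.0005825777184036447
the job is handed in; nothing more can be done
```

The job is done and handed in at about 65 s. Both bottles went to the tray and the red-capped vial into the kidney dish. The blue-capped vial then took the empty left pocket, and saline and peroxide each went back to the bay it came from.

**Last checks:**
- **Positions:** in both views everything stood upright with the gripper clear. The cap positions I measured in the two views fit each item's place: peroxide left bay, saline right bay, blue in the left pocket, red in the dish. The green-capped vial measures within 1 mm of where it started.
- **Blue and red caps:** these two are rough. Blue came out about 4 mm off the pocket centre, because its colour mask probably took in some of the caddy. Red came out about 3 mm low.

**What disagreed:**
- **Fingertip height:** the fingertips sat about 21 mm higher than the reported tool position, in the pictures and in a stepwise descent. The first grips on the bottles were therefore higher than I meant (peroxide on its taper, near 120 mm). They held, and I corrected for this from the red vial on.
- **Saline grip width:** the jaws stopped at about 46 mm on the saline instead of 42 mm at every height I tried, probably because the pads touch its collar. It stayed firmly held and upright.

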